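Put the battery pack on its charger

TASK

Put the standing battery pack on charge: without lifting it, slide it up to the charger until the step at its foot meets the steel heel bar, then push high on its back so that it tips over the bar and lies down on the charger with the two alignment pegs in its sockets. Then swing the hold-down arm fully over the pack and after that switch the charger on with its green rocker. Do not disturb the tube rack, the red-capped bottle or the beaker.

Things in the scene. Friction and masses are not known exactly. Their poses are not given: they have to be found in the camera images.
- battery_pack: Loose light-grey box with dark belts, 0.65 to 0.92 kg, too thick to grasp, standing on the bench before the charger: 90 mm along x, 110 along y, 150 high (z). Origin: centre of its underside. The dark +x face looks to the charger; the flat -x face is its back. Pushed below 25 mm it slides; pushed high with its foot at the bar it tips, and past about 32 degrees it falls over by itself.
- pack_back (a point): Middle of the pack's flat back (-x face, with a blue-grey gauge panel), 125 mm above its underside: where to push to tip it. To push low instead (to slide it), the fingers must lean forward, or the hand above them meets the tall pack. Pack frame: x = -45, y = 0, z = 125 mm.
- heel_step (a point): Inner corner of the step cut into the foot of the pack's +x face (14 mm deep in x, 24 mm high, full width). Pack frame: x = 31, y = 0, z = 24 mm.
- socket_mid (a point): Midway between the mouths of the two blind sockets (20 mm square, 14 mm deep, 60 mm apart along y) in the pack's +x face. Pack frame: x = 45, y = 0, z = 118 mm.
- charger: Fixed charger. Origin on the bench under the heel bar; +x is the way the pack slides and tips, z up. Cheeks 34 mm high, 116 mm apart from x = -25 to 95 mm, flare out ahead to x = -55 (137 apart). Deck top 8 mm. Grey power unit x = 141 to 215, y = -66 to 66, 90 mm high. Pack standing at the bar: origin x = -37, y = 0, same yaw, back at x = -82. Lying: x = -18 to 132, top 98 mm high.
- heel_bar (a point): Middle of the heel bar, a 12 mm steel rod along the charger's y between the cheeks, its centre 16 mm above the bench: the stop on which the pack's foot step catches and turns. Axes as the charger's.
- peg_mid (a point): Midway between the two tapered steel pegs on the deck (60 mm apart along y, 16 mm thick at the foot, 9 at the tip, 11 mm tall), at x = 100 mm of the charger, 8 mm above the bench. With the pack seated socket_mid is here.
- hold_arm (a joint): Aluminium hold-down arm, turns about an upright post at x = 158, y = 0 of the charger with light friction (about 1 N at the knob) and stays put. 0 rad: points along the charger's -y (parked); 1.57 (stop): along -x, just clear over the lying pack. Turns clockwise seen from above. Starts at 0 to 0.35.
- clamp_knob (a point): Middle of the upright blue knob (18 mm thick, 114 to 143 mm above the bench) on the arm's end, 80 mm from the post's axis; this point is 130 mm above the bench.
- rocker (a joint): Green rocker switch, 20 x 40 mm, on top of the power unit, centred at x = 191, y = -28 mm of the charger, turning about the charger's x. 0 rad: off, the half towards -y, with a white mark, is raised; 0.48 (stop): on, that half pressed down. Takes about 3 N and stays put.
- rocker_mark (a point): Point on top of the raised half of the rocker, where to press: about 105 mm above the bench when off, 5 mm lower when on.
- tube_rack: Clear rack with red- and blue-capped tubes, 161 x 60 x 82 mm, behind the charger; origin at the centre of its underside. Leave alone.
- redcap_bottle: White bottle with a red cap, 48 mm thick, 111 mm high, to the right beyond the charger; origin at the centre of its underside. Leave alone.
- beaker: Clear beaker, 71 mm wide, 93 mm high, to the right beyond the charger; origin at the centre of its underside. Leave alone.
There are look-alikes about, which are no part of the job. There is more than one size of the battery_pack; the job needs the larger.

How it is judged:
By the outcome, as a careful person would: the job done as asked, in the order asked, and still so for the second after the job is handed in, with the robot touching nothing.
It also fails if it takes over 64 s, if anything falls off the work surface, if the arm or the gripper's body presses on something with over 40 N, if the wrist force passes 120 N, or if a joint passes its speed limit or range.

ROBOT

A 6-joint arm with a two-finger parallel gripper is mounted at the origin on a cart in front of the work surface, level with it; the furniture and walls round the work are solid. World frame = base frame: x ahead of the robot, y to its left, z up, the work surface at z = 0. Lengths are in mm, angles in degrees, forces in N, time in s.
With the tool pointing down it reaches from about 350 to 850 mm from the base axis. Payload 8.1 kg.
Tool frame: the origin (TCP) lies on the centre line of the jaws, within the pads' length; the fingertips stand 11 mm ahead of it and the grasp point (between the pads) lies 8 mm behind it; z points along the fingers, y is the direction in which the jaws open and shut (so a half turn about z gives the same grasp; the last joint's range is limited). The gripper opens to 85 mm and grips with 20 to 120 N. Pads are 22 mm wide; open, the fingers measure 114 mm over their backs; the gripper's body (76 mm by 85 mm) begins 54 mm behind the grasp point. The pads swing forward as they close: fully open they stand 13 mm farther back than shut.
Start: joints at [60.596, 7.471, 85.268, -0, 87.261, -4.893], TCP at [248.902, 545.943, 242.292] pointing down, gripper open.
Joint ranges: [-169.43, 169.43], [-51.17, 129.36], [1.28, 143.12], [-76.62, 256.62], [0, 156.53], [-152.29, 152.29]. Speed limits (degrees/s): [136.94, 136.94, 159.86, 180, 180, 180].

INTERFACE

Orientations are given as [roll, pitch, yaw] about the fixed x, y, z axes, in that order (R = Rz(yaw) Ry(pitch) Rx(roll)).
In Python, from bench import telemetry, viewer, r gives the robot as it stands.
- The arm moves only by the shell command python3 -m inch 'ROWS' [FORCE]. ROWS is JSON, a list of rows, each a list of 3 entries, a list of its own where there are three numbers: the shift along the tool's x, y, z in cm, then the turn, a rotation vector about the tool's x, y, z in rad, then the opening, from 0 (shut) to 1 (fully open). A call has 1 to 20 rows; each row is the pose to reach, as a shift and turn from the pose commanded when the call began, along the tool's axes at that moment; what a row does not reach only later rows make up. A row lasts 1/10 s, in which the tool goes at most 50 mm and 8.59 degrees, less where a joint would pass 70% of its speed; a pose out of reach is approached as far as the arm can. A call with a gripper value outside its range is refused whole. The fingers move at their own pace and stop on an object; FORCE is the grip in N (left out, the last holds). Time passes only in rows, so rows that repeat a pose let the fingers close. It gives the time, the measured TCP pose, the force and the opening at its end, in the units of the state.
- telemetry.sense(): the state, without advancing time (a new reading comes with each control period).
- viewer.snapshot(name): name is "side" or "top"; returns the picture (384x512x3 uint8, red, green, blue); there is no depth.
- viewer.camera_model(name): a dict with "fx", "fy", "cx", "cy" (pixels), "cam_to_world" (4x4, takes a point from camera to world coordinates). Camera axes: x right, y down, z forward; pixel columns grow to the right and rows downward; lengths in mm; the calibration is good to about 2 mm. A picture is of the moment at which its call begins. camera_model takes no time and is no camera call.
- r.hand_in(): hands the job in, once; it reports no verdict.
The state is a dict: "time": time; "joint_pos": joint angles; "qd": joint speeds; "joint_efforts": joint torques, N m; "tool_pos": TCP position; "tcp_rot": TCP orientation; "ft_force": force on the tool from outside, world axes, zero at the start; "wrist_torque": the same for the moment, N m; "finger_gap": finger opening in mm.
Only numpy, scipy, OpenCV 4.12 (cv2) and the standard library are available. Lean on these libraries where they do the work, as an engineer would, in place of code of your own. Each camera call takes 0.05 s, during which the arm holds its last target.

## Working session

There is one attempt and no reset: what is moved stays moved. The work goes in short steps, Python scripts to look and compute and a shell command to move; the robot and the scene stay as the last step left them, time stands still between calls to the robot, and variables do not carry over. Pictures are saved under pics/ and viewed, and the job is handed in when it is done.

```bash
ls; mkdir -p pics; python3 - <<'E'
from bench import telemetry, viewer, r
import cv2
print(telemetry.sense())
for n in("side","top"):
    im=viewer.snapshot(n); cv2.imwrite(f"pics/{n}0.png",im[:,:,::-1]); 
    print(viewer.camera_model(n))
E
```

```text
pics
{'time': 0.0, 'joint_pos': array([ 6.05965470e+01,  7.51475903e+00,  8.53319070e+01,  4.93167399e-05,
        8.72581532e+01, -4.89069199e+00]), 'qd': array([-0.03255601,  0.04571434,  0.02134951, -0.06513934, -0.13819027,
       -0.04766695]), 'joint_efforts': array([ 1.22539899e-03, -5.69390881e+01, -5.00566542e+01, -9.65839104e-05,
        1.42622300e-02,  2.57358482e-05]), 'tool_pos': array([248.63447917, 545.47983792, 241.22283477]), 'tcp_rot': array([-1.79895567e+02, -8.98544011e-03,  1.55487228e+02]), 'ft_force': array([-0.49119975,  0.08984509, -0.22569082]), 'wrist_torque': array([ 0.00892456, -0.06511843,  0.0063088 ]), 'finger_gap': 85.58746367449478}
{'fx': 378.1677515276626, 'fy': 378.1677515276626, 'cx': 263.0039839280655, 'cy': 196.72308649044734, 'cam_to_world': array([[ 8.59921951e-01, -3.26010950e-01,  3.92748137e-01,
         1.08143299e+02],
       [-5.10424531e-01, -5.50769447e-01,  6.60393681e-01,
        -6.50368535e+02],
       [ 1.01810303e-03, -7.68355306e-01, -6.40022724e-01,
         8.79364809e+02],
       [ 0.00000000e+00,  0.00000000e+00,  0.00000000e+00,
         1.00000000e+00]])}
{'fx': 461.79526554825117, 'fy': 461.79526554825117, 'cx': 248.8673567751919, 'cy': 192.2407605469061, 'cam_to_world': array([[-2.23330012e-02, -9.85401295e-01,  1.68776555e-01,
         3.56685041e+02],
       [-9.99720434e-01,  2.07006390e-02, -1.14252903e-02,
         1.49153258e+02],
       [ 7.76471330e-03, -1.68984531e-01, -9.85588118e-01,
         1.32056882e+03],
       [ 0.00000000e+00,  0.00000000e+00,  0.00000000e+00,
         1.00000000e+00]])}
```

View pics/side0.png

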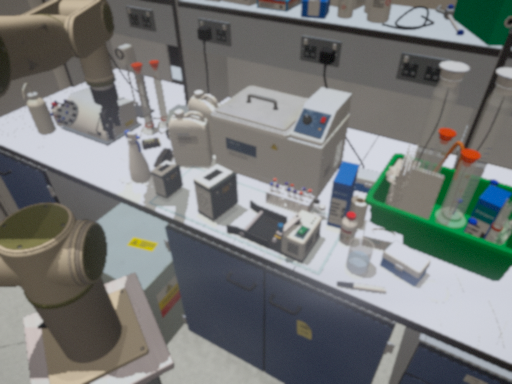

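View pics/top0.png

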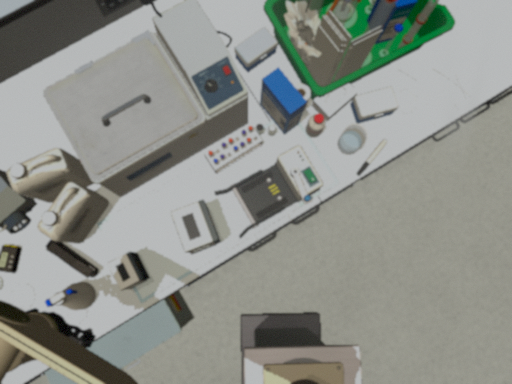

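The side view shows the larger pack at (215,192) and a smaller look-alike at (166,178). In the top view they are at (195,227) and (130,270). The charger is at top (265,195), the power unit with the green rocker at (303,172), the tube rack at (235,148), the bottle at (317,122) and the beaker at (350,139). I'll crop in to check the choice.

```bash
python3 - <<'E'
import cv2,numpy as np
a=cv2.imread("pics/side0.png")[150:270,140:380]; cv2.imwrite("pics/side0c.png",cv2.resize(a,None,fx=3.3,fy=3.3,interpolation=cv2.INTER_CUBIC))
a=cv2.imread("pics/top0.png")[110:290,110:350]; cv2.imwrite("pics/top0c.png",cv2.resize(a,None,fx=3.3,fy=3.3,interpolation=cv2.INTER_CUBIC))
E
```

```text
(no output)
```

View pics/side0c.png

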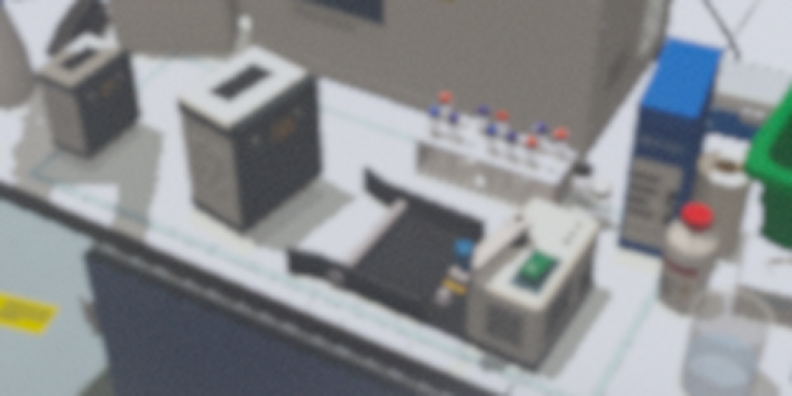

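View pics/top0c.png

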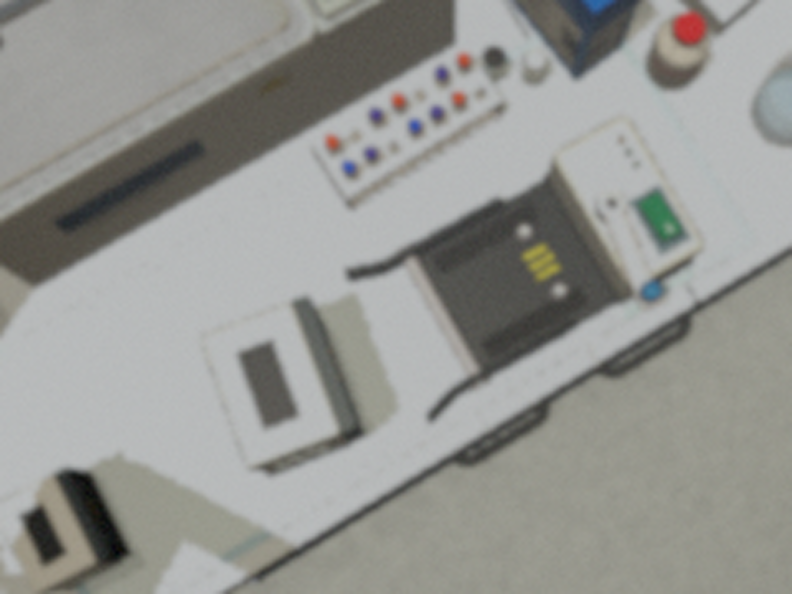

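Choice confirmed. The larger pack is at top px (195,227), with its dark face towards the charger. The tan box at (130,270) is clearly smaller. Next I'll make zoomed crops for measuring.

```bash
cat > h.py <<'E'
import numpy as np
from bench import telemetry, viewer, r
def ray(n,u,v):
    c=viewer.camera_model(n); M=c["cam_to_world"]
    d=M[:3,:3]@np.array([(u-c["cx"])/c["fx"],(v-c["cy"])/c["fy"],1.]); return M[:3,3],d
def onz(n,u,v,z):
    o,d=ray(n,u,v); return o+d*(z-o[2])/d[2]
def proj(n,p):
    c=viewer.camera_model(n); M=c["cam_to_world"]; q=M[:3,:3].T@(np.asarray(p,float)-M[:3,3])
    return np.array([c["fx"]*q[0]/q[2]+c["cx"],c["fy"]*q[1]/q[2]+c["cy"]])
E
python3 - <<'E'
import cv2
im=cv2.imread("pics/top0.png")
def c(x0,y0,x1,y1,s,n):
    a=cv2.resize(im[y0:y1,x0:x1],None,fx=s,fy=s,interpolation=cv2.INTER_CUBIC)
    for x in range(x0,x1,10): cv2.line(a,((x-x0)*s,0),((x-x0)*s,6 if x%50 else 16),(0,0,255),1)
    for y in range(y0,y1,10): cv2.line(a,(0,(y-y0)*s),(6 if y%50 else 16,(y-y0)*s),(0,0,255),1)
    cv2.imwrite(n,a)
c(160,190,250,260,8,"pics/t_pack.png"); c(230,140,330,215,8,"pics/t_chg.png")
E
```

```text
(no output)
```

View pics/t_pack.png

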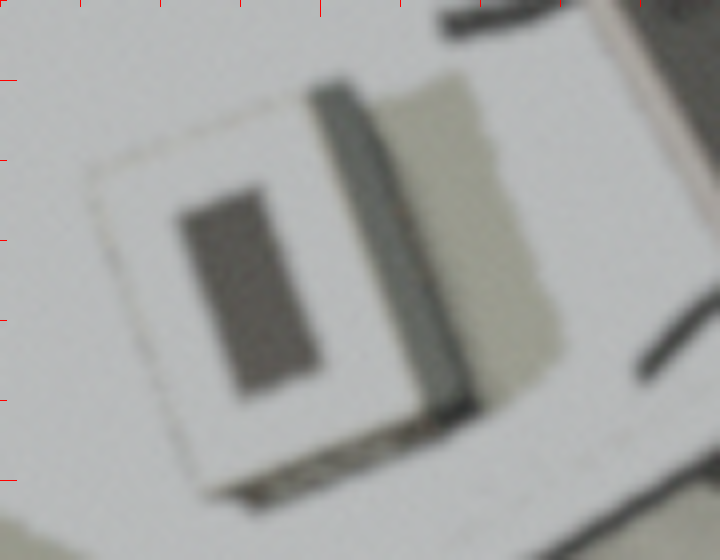

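View pics/t_chg.png

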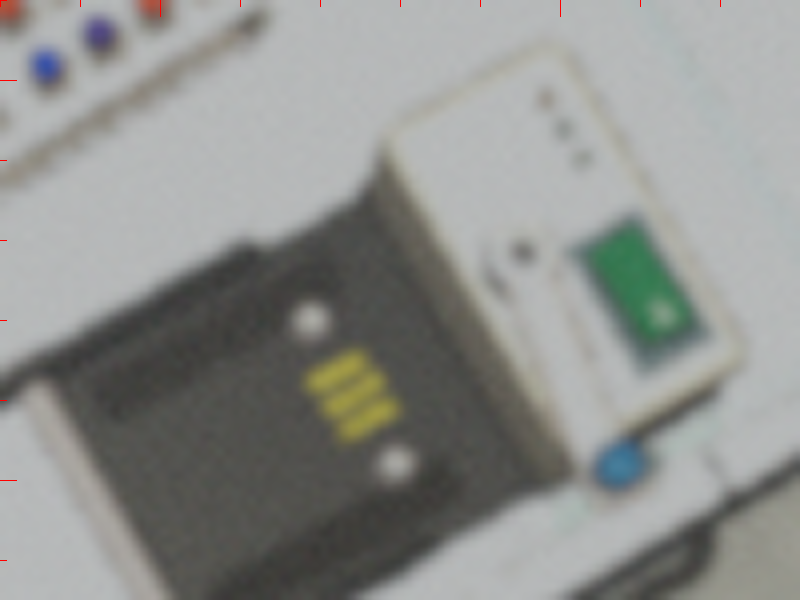

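```bash
python3 - <<'E'
from h import *
np.set_printoptions(precision=1,suppress=True)
f=lambda x,y,ox,oy,z:onz("top",(x+.5)/8-.5+ox,(y+.5)/8-.5+oy,z)[:2]
P=[f(x,y,160,190,150) for x,y in((88,178),(305,97),(420,412),(205,492))]
for i in range(4):
    d=P[(i+1)%4]-P[i];print("pack",P[i],np.hypot(*d),np.degrees(np.arctan2(d[1],d[0])))
C=np.mean(P,0);print("centre",C)
g=lambda x,y,z:f(x,y,230,140,z)
a,b=g(312,320,18),g(396,462,18);print("pegs",a,b,np.hypot(*(a-b)),np.degrees(np.arctan2(*(a-b)[::-1]))-90)
u=[g(395,130,90),g(555,38,90),g(745,355,90),g(570,470,90)]
for i in range(4):
    d=u[(i+1)%4]-u[i];print("unit",u[i],np.hypot(*d),np.degrees(np.arctan2(d[1],d[0])))
h1,h2=g(40,380,20),g(155,592,20); d=h1-h2; print("bar",h1,h2,np.degrees(np.arctan2(d[1],d[0]))-90)
k=g(621,465,140);print("knob",k)
yaw=np.radians(np.degrees(np.arctan2(*(a-b)[::-1]))-90)
for yd in (np.degrees(yaw),-60):
  y=np.radians(yd);X=np.array([np.cos(y),np.sin(y)]);Y=np.array([-X[1],X[0]])
  O=(a+b)/2-100*X
  L=lambda p:np.array([(p-O)@X,(p-O)@Y])
  print(yd,"O",O,"pack",L(C),"unit",[L(q) for q in u],"knob",L(k),"bar",L(h1),L(h2),"mark",L(g(662,315,105)),"rock",[L(g(*q,100)) for q in((580,250),(633,215),(695,328),(645,355))])
E
```

```text
pack [510.7 336.4] 73.44666895737038 -70.39442337538178
pack [535.4 267.2] 107.4539945592491 -160.4895056362715
pack [434.1 231.3] 71.72461363684583 109.1950093177063
pack [410.5 299. ] 106.95105860139542 20.43360141392801
centre [472.7 283.4]
pegs [615.5  76.6] [563.2  48.1] 59.56886288474132 -61.4320495676485
unit [667.   50.2] 64.40715197520116 -60.77260387000274
unit [698.5  -6. ] 127.40474628595666 -151.89547582714528
unit [586.1 -66. ] 72.05791189897919 122.04723073618129
unit [547.8  -5. ] 131.3111487996468 24.83346132725043
bar [595.3 174.7] [518.1 135.2] -62.94817006939283
knob [541.4 -15.3]
-61.4320495676485 O [541.6 150.2] pack [-150.     3.2] unit [array([147.8,  62.4]), array([212.2,  63.1]), array([211.2, -64.3]), array([139.2, -68.7])] knob [145.2 -79.3] bar [ 4.2 58.9] [  1.9 -27.8] mark [190.4 -40. ] rock [array([179.1,  -6.5]), array([200.9,  -5. ]), array([198.9, -48.8]), array([179.5, -48.4])]
-60 O [539.4 148.9] pack [-149.8    9.5] unit [array([149.3,  61.1]), array([213.7,  60.3]), array([209.5, -67.1]), array([137.5, -69.6])] knob [143.2 -80.4] bar [ 5.7 61.3] [  1.2 -25.3] mark [189.4 -42.2] rock [array([178.9,  -8.5]), array([200.8,  -7.5]), array([197.7, -51.3]), array([178.3, -50.3])]
```

```bash
python3 - <<'E'
import cv2
im=cv2.imread("pics/side0.png")
x0,y0,x1,y1,s=185,155,250,225,8
a=cv2.resize(im[y0:y1,x0:x1],None,fx=s,fy=s,interpolation=cv2.INTER_CUBIC)
cv2.imwrite("pics/s_pack.png",a)
E
```

```text
(no output)
```

View pics/s_pack.png

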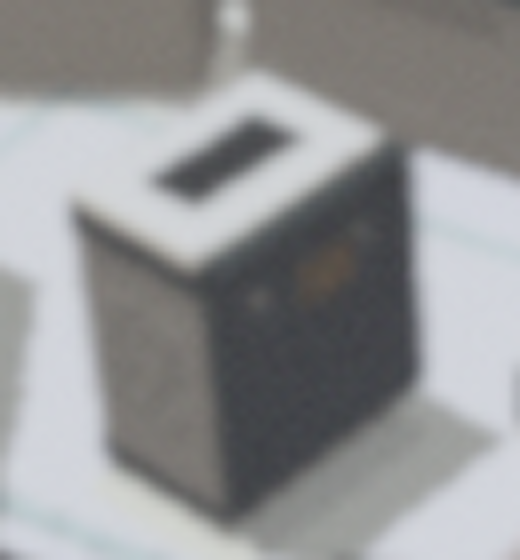

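```bash
python3 - <<'E'
from h import *
np.set_printoptions(precision=1,suppress=True)
s=lambda x,y,z:onz("side",(x+.5)/8-.5+185,(y+.5)/8-.5+155,z)[:2]
P=[s(250,70,150),s(407,148,150),s(207,280,150),s(75,200,150)]
for i in range(4):
    d=P[(i+1)%4]-P[i];print(P[i],np.hypot(*d),np.degrees(np.arctan2(d[1],d[0])))
print(np.mean(P,0))
for q in((110,460),(230,522),(420,385)): print(s(*q,0))
t=lambda x,y,z:onz("top",(x+.5)/8-.5+160,(y+.5)/8-.5+190,z)[:2]
print("slot", np.mean([t(180,215,150),t(260,187,150),t(322,370,150),t(242,397,150)],0), np.mean([s(150,182,150),s(255,117,150),s(300,135,150),s(192,202,150)],0))
E
```

```text
[508.6 334.5] 88.686128442558 -69.36291456631918
[539.9 251.5] 112.34522522288513 -160.71559516317996
[433.9 214.4] 77.14303918566577 108.05655498309473
[410.  287.8] 109.20960464422984 25.348015955975132
[473.1 272.1]
[412.6 299.7]
[440.7 237.7]
[551.2 275.5]
slot [473.2 284.5] [473.1 282.7]
```

```bash
cat >> h.py <<'E'
from scipy.spatial.transform import Rotation as Ro
YAW=np.radians(-61.4); CX=np.array([np.cos(YAW),np.sin(YAW),0]);CY=np.array([-CX[1],CX[0],0]);O=np.array([541.6,150.2,0])
def C(x,y,z): return O+x*CX+y*CY+np.array([0,0,z])
def loc(p): p=np.asarray(p,float); p=np.r_[p,0][:3]-O; return np.array([p@CX,p@CY,p[2]])
def Rt(th,turn=0):
    th=np.radians(th); z=np.sin(th)*CX-np.cos(th)*np.array([0,0,1]); x=np.cross(CY,z)
    return Ro.from_euler('z',turn,degrees=True)*Ro.from_matrix(np.c_[x,CY,z])
def rel(x,y,z,th,turn=0,base=None):
    s=telemetry.sense()
    p,R=(s["tool_pos"],Ro.from_euler('xyz',s["tcp_rot"],degrees=True)) if base is None else base
    R2=Rt(th,turn)
    return np.round(R.inv().apply(C(x,y,z)-p)/10,2),np.round((R.inv()*R2).as_rotvec(),3)
E
python3 - <<'E'
from h import *
np.set_printoptions(precision=1,suppress=True)
for p in((117,264),(140,255),(146,272),(120,288)): print("small",loc(onz("top",*p,100)))
print("bottle",loc(onz("top",70,290,100)), "remote",loc(onz("top",70,258,20)))
print(C(-235,0,0),loc(telemetry.sense()["tool_pos"]))
print(rel(-240,2,200,35)); print(rel(-240,2,200,0))
E
```

```text
small [-367.9   20.2  100. ]
small [-305.2   11.   100. ]
small [-312.   -35.6  100. ]
small [-389.2  -38.3  100. ]
bottle [-503.1   21.4  100. ] remote [-491.9  111.8   20. ]
[429.1 356.5   0. ] [-487.3  -67.9  241.3]
(array([-24. ,  -9.2,   4.2]), array([ 0.2, -0.6,  0.6]))
(array([-24. ,  -9.2,   4.2]), array([-0. ,  0. ,  0.6]))
```

```bash
python3 - <<'E'
import cv2
im=cv2.imread("pics/top0.png")
a=cv2.resize(im[245:295,105:165],None,fx=10,fy=10,interpolation=cv2.INTER_CUBIC)
b=cv2.imread("pics/side0.png"); b=cv2.resize(b[150:205,140:190],None,fx=9,fy=9,interpolation=cv2.INTER_CUBIC)
import numpy as np
c=np.zeros((500,1050,3),np.uint8); c[:500,:600]=a; c[:495,600:]=b
cv2.imwrite("pics/small.png",cv2.resize(c,None,fx=.76,fy=.76))
E
```

```text
(no output)
```

View pics/small.png

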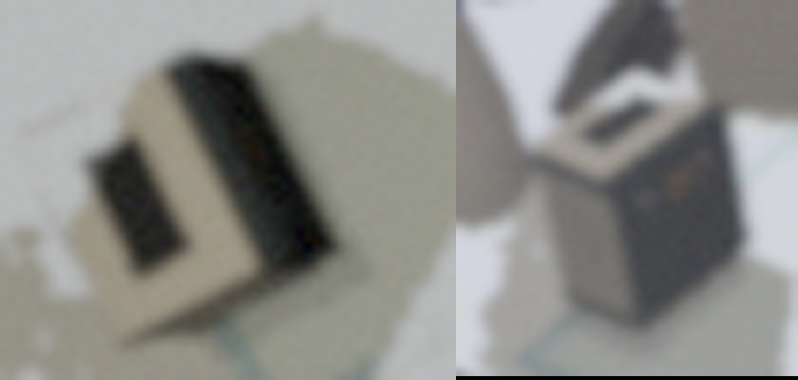

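```bash
python3 - <<'E'
from h import *
np.set_printoptions(precision=1,suppress=True)
t=lambda x,y,z:loc(onz("top",x/7.6+105,y/7.6+245,z)[:2])
s=lambda x,y,z:loc(onz("side",(x-456)/6.84+140,y/6.84+150,z)[:2])
print("top light front",t(168,65,100),t(262,270,100)," outer as foot", t(250,65,0),t(335,245,0)," outer as top+15?",t(190,60,100))
print("side bottom",s(575,305,0),s(638,325,0),s(745,240,0)); 
for z in(90,100,110): print(z,s(615,185,z),s(722,110,z),t(262,270,z),t(190,60,z))
E
```

```text
top light front [-332.7   31.1    0. ] [-336.8  -46.5    0. ]  outer as foot [-326.3   31.8    0. ] [-329.7  -42.3    0. ]  outer as top+15? [-325.4   28.9    0. ]
side bottom [-380.9  -42.8    0. ] [-340.7  -38.2    0. ] [-339.6   47.4    0. ]
90 [-340.4  -34.2    0. ] [-337.1   44.6    0. ] [-338.9  -45.5    0. ] [-327.3   30.4    0. ]
100 [-329.9  -43.4    0. ] [-326.6   34.4    0. ] [-336.8  -46.5    0. ] [-325.4   28.9    0. ]
110 [-319.3  -52.7    0. ] [-316.    24.1    0. ] [-334.8  -47.4    0. ] [-323.4   27.3    0. ]
```

```bash
python3 - <<'E'
from h import *
a,b=rel(-220,1,200,30); print(a.tolist(),b.tolist(), Rt(30).as_euler('xyz',degrees=True))
E
```

```text
[-25.52, -10.52, 4.15] [0.167, -0.505, 0.629] [180.   30.  118.6]
```

```bash
python3 -m inch '[[[-8,-3.5,0],[0.05,-0.17,0.2],0.7],[[-16,-7,0],[0.1,-0.34,0.4],0.7],[[-25.52,-10.52,4.15],[0.167,-0.505,0.629],0.7],[[-25.52,-10.52,4.15],[0.167,-0.505,0.629],0.7],[[-25.52,-10.52,4.15],[0.167,-0.505,0.629],0.7],[[-25.52,-10.52,4.15],[0.167,-0.505,0.629],0.7],[[-25.52,-10.52,4.15],[0.167,-0.505,0.629],0.7],[[-25.52,-10.52,4.15],[0.167,-0.505,0.629],0.7],[[-25.52,-10.52,4.15],[0.167,-0.505,0.629],0.7],[[-25.52,-10.52,4.15],[0.167,-0.505,0.629],0.7]]'; python3 - <<'E'
from h import *
import cv2
s=telemetry.sense();print(s["joint_pos"].round(1),loc(s["tool_pos"]).round(1),s["tcp_rot"].round(1))
for n in("side","top"): cv2.imwrite(f"pics/{n}1.png",viewer.snapshot(n)[:,:,::-1])
a,b=rel(-217,1,60,30); print(a.tolist(),b.tolist());a,b=rel(-217,1,19,30); print(a.tolist(),b.tolist())
E
```

```text
time: 1.1
tool_pos: [437.1, 345.3, 201.6]
tcp_rot: [179.8, 29.9, 118.6]
ft_force: [0.6, 0.3, -0.6]
finger_gap: 59.9
[ 50.   12.3  89.1 -27.7  90.2  24.2] [-221.3    1.7  201.6] [179.8  29.9 118.6]
[6.69, -0.1, 12.48] [0.003, -0.002, 0.0]
[8.74, -0.11, 16.03] [0.003, -0.002, 0.0]
```

View pics/side1.png

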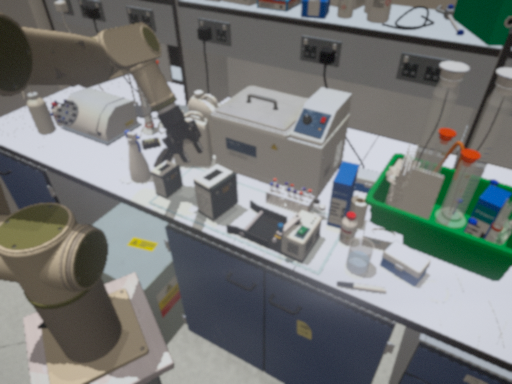

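View pics/top1.png

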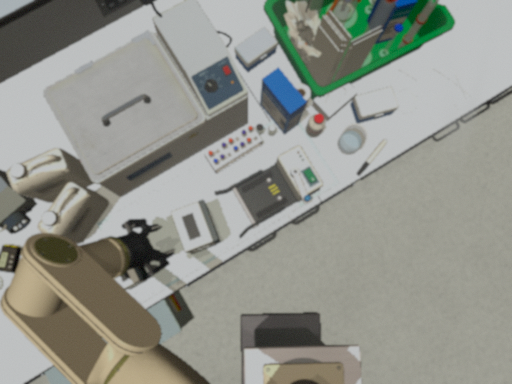

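```bash
python3 - <<'E'
from h import *
import cv2
np.set_printoptions(precision=0,suppress=True)
def tri(a,b):
    o1,d1=ray("top",*a);o2,d2=ray("side",*b)
    k=np.linalg.lstsq(np.c_[d1,-d2],o2-o1,rcond=None)[0]
    p,q=o1+k[0]*d1,o2+k[1]*d2; return loc((p+q)/2),np.linalg.norm(p-q)
print(proj("side",onz("top",47,232,180)),proj("side",onz("top",50,193,180)))
print("spout", tri((47,232),(177,117)))
for z in(150,200,250,300): print(z,[loc(onz("top",*p,z)) for p in((90,235),(60,250),(70,240))])
im=cv2.imread("pics/side1.png")[60:220,90:260]; cv2.imwrite("pics/s1c.png",cv2.resize(im,None,fx=3.5,fy=3.5,interpolation=cv2.INTER_CUBIC))
E
```

```text
[170. 121.] [195. 115.]
spout (array([-447.,  166.,  200.]), np.float64(26.05526171999282))
150 [array([-382.,  111.,  150.]), array([-464.,  115.,  150.]), array([-432.,  125.,  150.])]
200 [array([-370.,   99.,  200.]), array([-448.,  103.,  200.]), array([-417.,  112.,  200.])]
250 [array([-357.,   88.,  250.]), array([-432.,   91.,  250.]), array([-402.,  100.,  250.])]
300 [array([-345.,   76.,  300.]), array([-416.,   79.,  300.]), array([-388.,   88.,  300.])]
```

View pics/s1c.png

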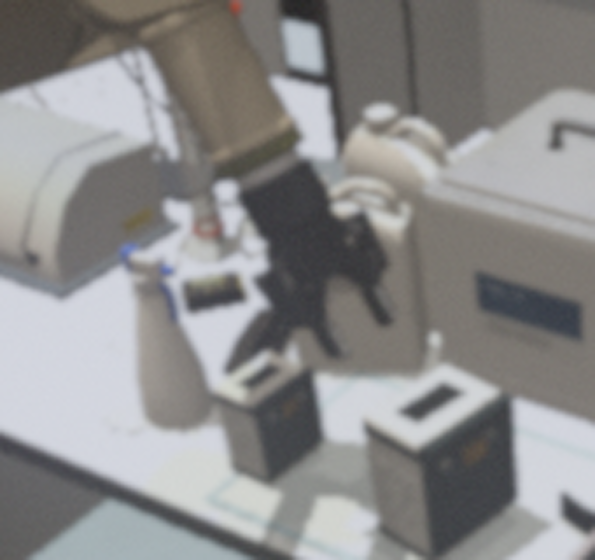

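```bash
python3 -m inch '[[[2.2,0,4.2],[0,0,0],0.7],[[4.4,0,8.3],[0,0,0],0.7],[[6.69,-0.1,12.48],[0,0,0],0.7],[[7.7,-0.1,14.3],[0,0,0],0.7],[[8.7,-0.1,16],[0,0,0],0.7],[[8.7,-0.1,16],[0,0,0],0.7]]'; python3 - <<'E'
from h import *
import cv2
s=telemetry.sense();print(s["joint_pos"].round(1),loc(s["tool_pos"]).round(1))
for n in("side","top"): cv2.imwrite(f"pics/{n}2.png",cv2.resize(viewer.snapshot(n)[130:270,110:260,::-1] if n=="side" else viewer.snapshot(n)[180:300,90:280,::-1],None,fx=4,fy=4,interpolation=cv2.INTER_CUBIC))
for x in(-200,-150,-110):
  a,b=rel(x,0,19,30); print(a.tolist(),b.tolist())
E
```

```text
time: 1.8
tool_pos: [437.1, 338.6, 15.9]
tcp_rot: [-179.8, 30.0, 118.8]
ft_force: [-1.1, -1.6, -0.1]
finger_gap: 59.6
[ 49.6  25.2  94.8 -29.   74.   32.6] [-215.5   -1.6   15.9]
[-1.38, -0.09, 0.83] [0.001, -0.001, 0.0]
[-5.71, -0.09, 3.32] [0.001, -0.001, 0.0]
[-9.18, -0.09, 5.32] [0.001, -0.001, 0.0]
```

View pics/side2.png

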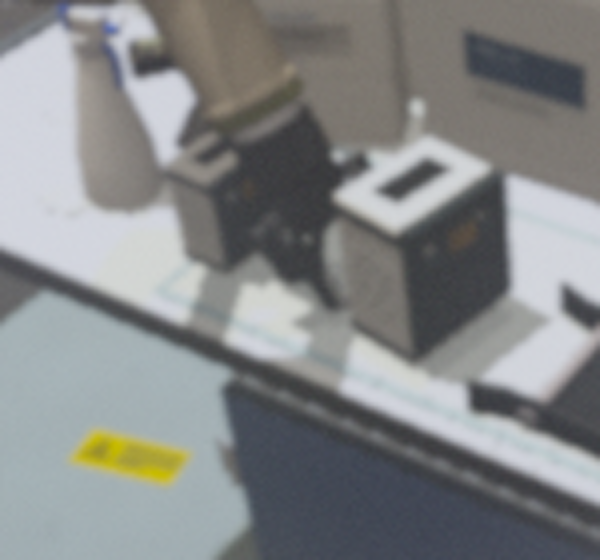

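View pics/top2.png

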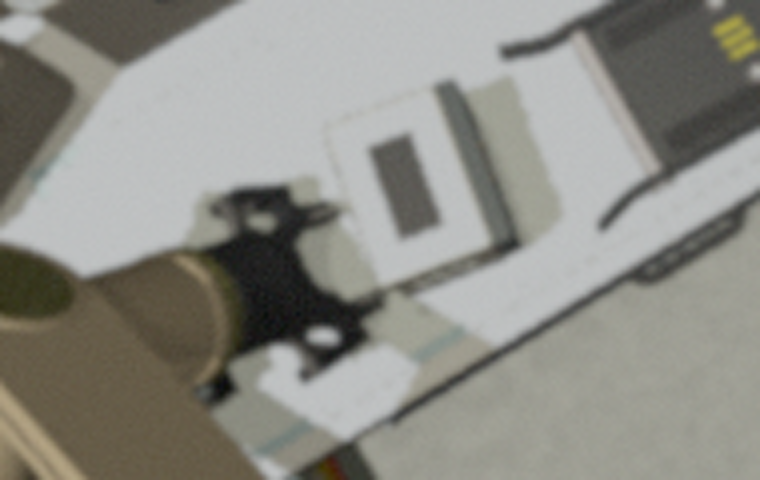

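```bash
python3 -m inch '[[[-0.7,-0.05,0.4],[0,0,0],0.7],[[-1.38,-0.09,0.83],[0,0,0],0.7],[[-2,-0.09,1.2],[0,0,0],0.7],[[-2.8,-0.09,1.65],[0,0,0],0.7],[[-3.6,-0.09,2.1],[0,0,0],0.7],[[-4.3,-0.09,2.5],[0,0,0],0.7],[[-5,-0.09,2.9],[0,0,0],0.7],[[-5.71,-0.09,3.32],[0,0,0],0.7],[[-5.71,-0.09,3.32],[0,0,0],0.7]]'; python3 - <<'E'
from h import *
import cv2
s=telemetry.sense();print(s["joint_pos"].round(1),loc(s["tool_pos"]).round(1))
for n in("side","top"): cv2.imwrite(f"pics/{n}3.png",cv2.resize(viewer.snapshot(n)[130:270,130:280,::-1] if n=="side" else viewer.snapshot(n)[150:270,130:320,::-1],None,fx=4,fy=4,interpolation=cv2.INTER_CUBIC))
for x in(-120,-110,-100,-95):
  a,b=rel(x,0,19,30); print(a.tolist(),b.tolist())
E
```

```text
time: 2.8
tool_pos: [471.0, 281.4, 19.9]
tcp_rot: [179.7, 29.9, 118.4]
ft_force: [-0.1, 0.2, 0.5]
finger_gap: 60.5
[ 43.5  21.4  99.2 -30.8  70.5  28.3] [-149.     0.8   19.9]
[-2.51, -0.03, 1.5] [0.002, -0.001, -0.002]
[-3.38, -0.03, 2.0] [0.002, -0.001, -0.002]
[-4.25, -0.03, 2.5] [0.002, -0.001, -0.002]
[-4.68, -0.02, 2.75] [0.002, -0.001, -0.002]
```

View pics/side3.png

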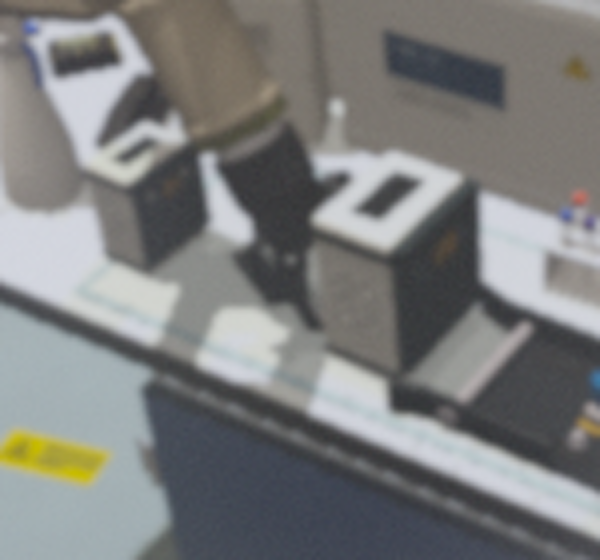

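View pics/top3.png

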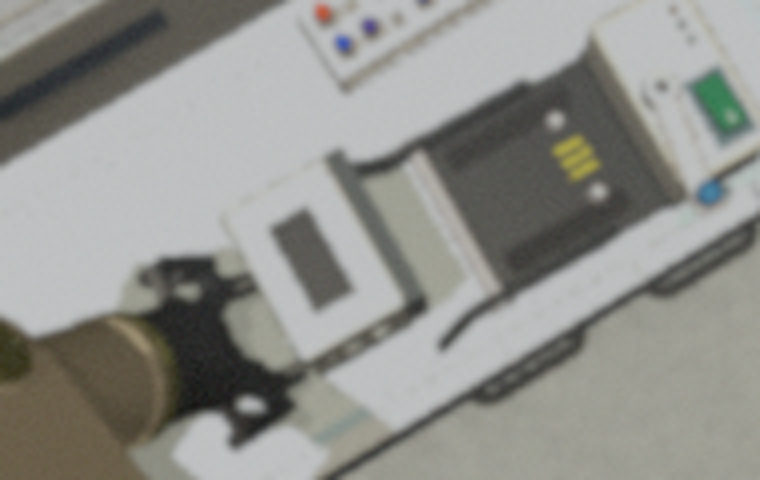

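```bash
python3 - <<'E'
from h import *
np.set_printoptions(precision=1,suppress=True)
t=lambda x,y,z:loc(onz("top",(x+.5)/4-.5+130,(y+.5)/4-.5+150,z)[:2])
for p in((225,215),(330,155),(410,300),(300,362)): print(t(*p,150))
print("slot",[t(*p,150) for p in((272,225),(302,208),(352,292),(320,312))])
E
```

```text
[-134.    61.7    0. ]
[-56.8  62.4   0. ]
[-58.2 -44.6   0. ]
[-137.8  -44.2    0. ]
slot [array([-111. ,   41.1,    0. ]), array([-89.1,  41.2,   0. ]), array([-87.7, -21.8,   0. ]), array([-111.5,  -22.8,    0. ])]
```

```bash
python3 -m inch '[[[-0.5,0,0.3],[0,0,0],0.7],[[-1,0,0.6],[0,0,0],0.7],[[-1.5,0,0.9],[0,0,0],0.7],[[-2,0,1.2],[0,0,0],0.7],[[-2.5,0,1.5],[0,0,0],0.7]]'; python3 - <<'E'
from h import *
import cv2
np.set_printoptions(precision=1,suppress=True)
s=telemetry.sense();print(loc(s["tool_pos"]),s["wrist_torque"])
cv2.imwrite(f"pics/top4.png",cv2.resize(viewer.snapshot("top")[150:270,130:320,::-1],None,fx=4,fy=4,interpolation=cv2.INTER_CUBIC))
for x in(-110,-100,-95,-90):
  a,b=rel(x,0,19,30); print(a.tolist(),b.tolist())
E
```

```text
time: 3.4
tool_pos: [478.1, 264.4, 18.9]
tcp_rot: [179.9, 29.1, 118.5]
ft_force: [-70.0, 52.4, 39.8]
finger_gap: 59.8
[-130.6   -1.1   18.9] [ 4.4  8.1 -3.4]
[-1.62, 0.07, 0.9] [0.002, -0.012, -0.0]
[-2.49, 0.07, 1.39] [0.002, -0.012, -0.0]
[-2.93, 0.07, 1.64] [0.002, -0.012, -0.0]
[-3.37, 0.07, 1.88] [0.002, -0.012, -0.0]
```

View pics/top4.png

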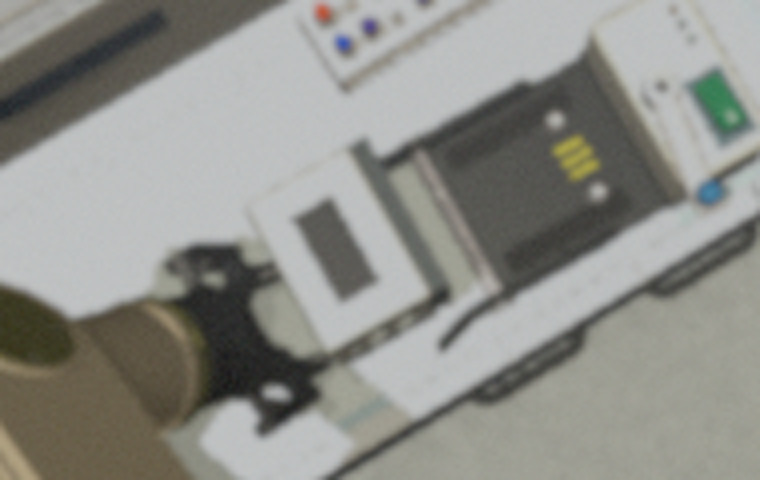

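```bash
python3 -m inch '[[[0.5,0,-0.3],[0,0,0],0.7],[[1,0,-0.6],[0,0,0],0.7],[[1,0,-0.6],[0,0,0],0.7]]'; python3 - <<'E'
from h import *
import cv2
np.set_printoptions(precision=1,suppress=True)
s=telemetry.sense();print(loc(s["tool_pos"]))
im=viewer.snapshot("top")[:,:,::-1]; cv2.imwrite("pics/top5f.png",im)
cv2.imwrite(f"pics/top5.png",cv2.resize(im[170:250,180:270],None,fx=8,fy=8,interpolation=cv2.INTER_CUBIC))
im=viewer.snapshot("side")[:,:,::-1]; cv2.imwrite("pics/side5f.png",im)
cv2.imwrite(f"pics/side5.png",cv2.resize(im[160:250,195:295],None,fx=6,fy=6,interpolation=cv2.INTER_CUBIC))
E
```

```text
time: 3.75
tool_pos: [478.2, 266.6, 18.3]
tcp_rot: [179.9, 30.0, 118.6]
ft_force: [-0.0, 0.1, -0.2]
finger_gap: 59.7
[-132.6    0.    18.3]
```

View pics/top5.png

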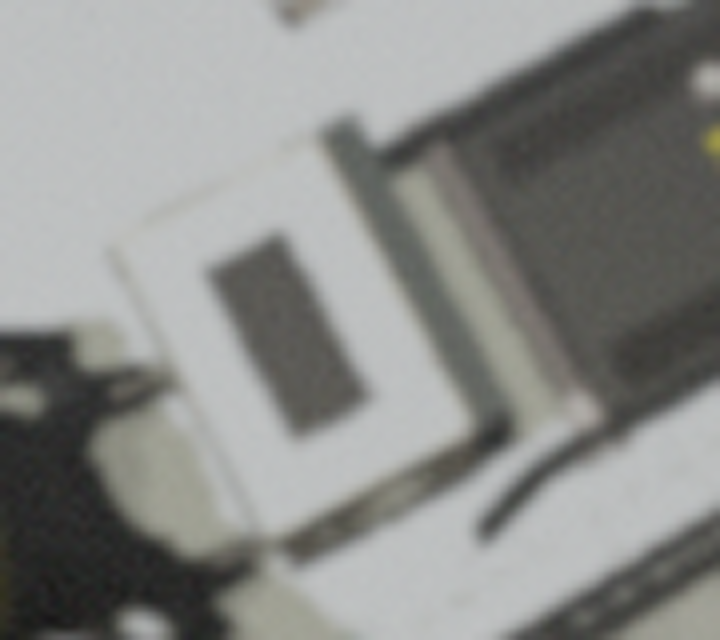

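View pics/side5.png

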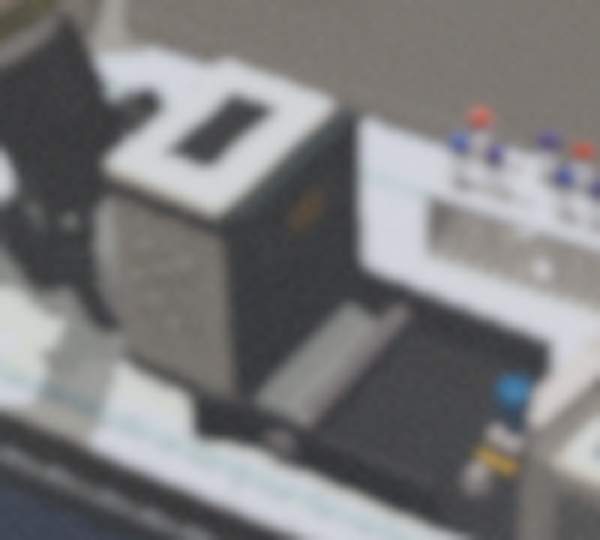

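```bash
python3 - <<'E'
from h import *
np.set_printoptions(precision=1,suppress=True)
t=lambda x,y,z:loc(onz("top",(x+.5)/8-.5+180,(y+.5)/8-.5+170,z)[:2])
print("slot",np.mean([t(*p,150) for p in((205,272),(285,232),(372,395),(297,438))],0))
for p in((110,245),(325,135),(478,418),(270,540)): print(t(*p,150))
s=lambda x,y,z:loc(onz("side",(x+.5)/6-.5+195,(y+.5)/6-.5+160,z)[:2])
print("side slot",np.mean([s(*p,150) for p in((170,152),(235,93),(278,105),(208,165))],0),"top corners",s(103,168,150),s(218,222,150),s(340,100,150),s(225,58,150))
print("cheek top -y mouth", s(195,400,34), t(485,540,34),"bar ends", t(440,145,20),t(595,405,20), s(400,310,20),s(310,415,20))
E
```

```text
slot [-77.6   5.8   0. ]
[-113.5   59.5    0. ]
[-36.3  56.5   0. ]
[-38.8 -47.4   0. ]
[-115.   -48.4    0. ]
side slot [-76.1   5.9   0. ] top corners [-110.4  -53.9    0. ] [-34.5 -59.5   0. ] [-36.3  58.7   0. ] [-111.2   59.     0. ]
cheek top -y mouth [-45.4 -76.1   0. ] [-53.  -74.2   0. ] bar ends [ 3.3 57.3  0. ] [  4.7 -51.2   0. ] [ 3.5 54.4  0. ] [  5.3 -42.6   0. ]
```

```bash
python3 -m inch '[[[-0.22,0,0.12],[0,0,0],0.7],[[-0.4,-0.15,0.22],[0,0,0],0.7],[[-0.55,-0.35,0.32],[0,0,0],0.7],[[-0.7,-0.5,0.4],[0,0,0],0.7]]'; python3 - <<'E'
from h import *
np.set_printoptions(precision=1,suppress=True)
s=telemetry.sense();print(loc(s["tool_pos"]), "F charger",loc(s["ft_force"]+O))
E
```

```text
time: 4.25
tool_pos: [477.9, 257.2, 18.3]
tcp_rot: [179.8, 29.9, 118.6]
ft_force: [0.1, 3.8, -1.5]
finger_gap: 60.0
[-124.4   -4.7   18.3] F charger [-3.3  1.9 -1.5]
```

```bash
python3 -m inch '[[[-0.35,-0.05,0.2],[0,0,0],0.7],[[-0.7,-0.1,0.4],[0,0,0],0.7],[[-0.95,-0.1,0.55],[0,0,0],0.7]]'; python3 - <<'E'
from h import *
np.set_printoptions(precision=1,suppress=True)
s=telemetry.sense();print(loc(s["tool_pos"]), "F charger",loc(s["ft_force"]+O))
E
```

```text
time: 4.55
tool_pos: [481.9, 246.8, 18.2]
tcp_rot: [179.9, 29.9, 118.6]
ft_force: [-2.9, 4.8, 0.5]
finger_gap: 59.6
[-113.4   -6.2   18.2] F charger [-5.6 -0.2  0.5]
```

```bash
python3 -m inch '[[[-0.35,0,0.2],[0,0,0],0.7],[[-0.7,0,0.4],[0,0,0],0.7],[[-0.95,0,0.55],[0,0,0],0.7]]'; python3 - <<'E'
from h import *
np.set_printoptions(precision=1,suppress=True)
s=telemetry.sense();print(loc(s["tool_pos"]), "F charger",loc(s["ft_force"]+O))
E
```

```text
time: 4.85
tool_pos: [487.1, 237.2, 18.2]
tcp_rot: [179.9, 29.9, 118.6]
ft_force: [-3.7, 4.9, 1.0]
finger_gap: 59.8
[-102.5   -6.2   18.2] F charger [-6.1 -0.9  1. ]
```

```bash
python3 -m inch '[[[-0.2,0,0.12],[0,0,0],0.7],[[-0.4,0,0.23],[0,0,0],0.7],[[-0.6,0,0.35],[0,0,0],0.7],[[-0.6,0,0.35],[0,0,0],0.7]]'; python3 - <<'E'
from h import *
import cv2
np.set_printoptions(precision=1,suppress=True)
s=telemetry.sense();print(loc(s["tool_pos"]), "F charger",loc(s["ft_force"]+O))
im=viewer.snapshot("top")[:,:,::-1]
cv2.imwrite(f"pics/top6.png",cv2.resize(im[160:240,190:280],None,fx=8,fy=8,interpolation=cv2.INTER_CUBIC))
E
```

```text
time: 5.25
tool_pos: [490.5, 231.0, 18.2]
tcp_rot: [179.9, 29.9, 118.6]
ft_force: [-0.9, 4.2, 0.7]
finger_gap: 59.5
[-95.4  -6.2  18.2] F charger [-4.1  1.2  0.7]
```

View pics/top6.png

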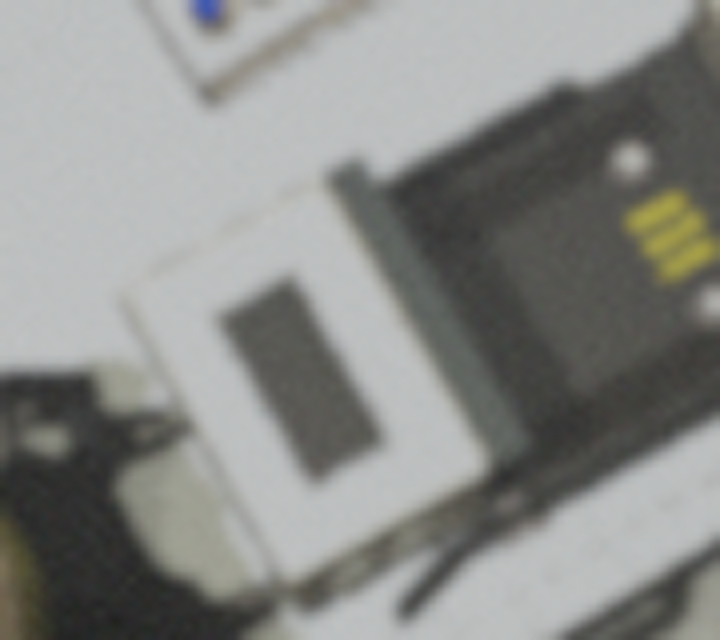

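Not at the bar yet: the force is only 4 N. I'll keep pushing in small steps.

```bash
python3 -m inch '[[[-0.15,0,0.09],[0,0,0],0.7],[[-0.3,0,0.17],[0,0,0],0.7],[[-0.3,0,0.17],[0,0,0],0.7]]'; python3 - <<'E'
from h import *
np.set_printoptions(precision=1,suppress=True)
s=telemetry.sense();print(loc(s["tool_pos"]), "F charger",loc(s["ft_force"]+O))
E
```

```text
time: 5.6
tool_pos: [491.9, 229.1, 18.2]
tcp_rot: [179.9, 29.8, 118.5]
ft_force: [-5.6, 8.9, 0.8]
finger_gap: 59.9
[-93.1  -5.9  18.2] F charger [-10.5  -0.7   0.8]
```

```bash
python3 -m inch '[[[-0.13,0,0.07],[0,0,0],0.7],[[-0.13,0,0.07],[0,0,0],0.7]]'; python3 - <<'E'
from h import *
import cv2
np.set_printoptions(precision=1,suppress=True)
s=telemetry.sense();print(loc(s["tool_pos"]), "F charger",loc(s["ft_force"]+O))
im=viewer.snapshot("top")[:,:,::-1]
cv2.imwrite(f"pics/top7.png",cv2.resize(im[160:240,190:280],None,fx=8,fy=8,interpolation=cv2.INTER_CUBIC))
im=viewer.snapshot("side")[:,:,::-1]
cv2.imwrite(f"pics/side7.png",cv2.resize(im[150:250,200:320],None,fx=6,fy=6,interpolation=cv2.INTER_CUBIC))
E
```

```text
time: 5.8
tool_pos: [492.1, 229.0, 18.2]
tcp_rot: [179.8, 29.7, 118.5]
ft_force: [-10.6, 15.4, 3.3]
finger_gap: 59.7
[-92.8  -5.7  18.2] F charger [-18.6  -2.    3.3]
```

View pics/top7.png

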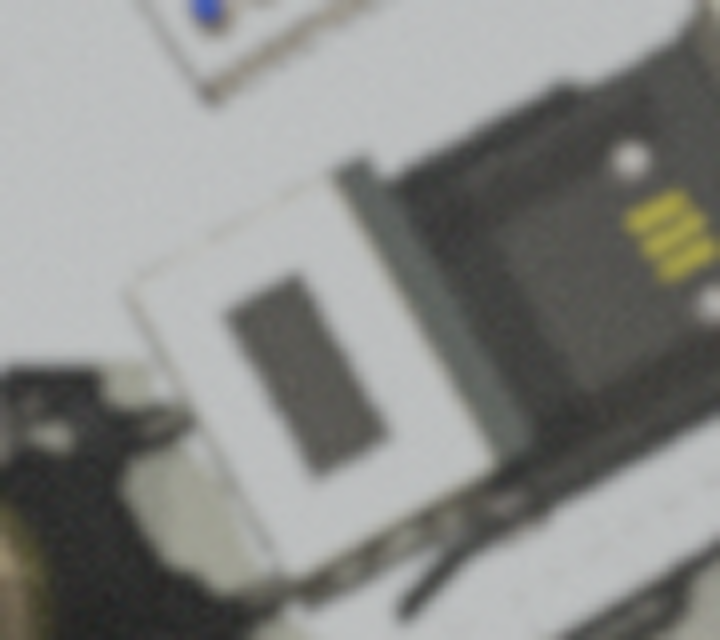

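View pics/side7.png

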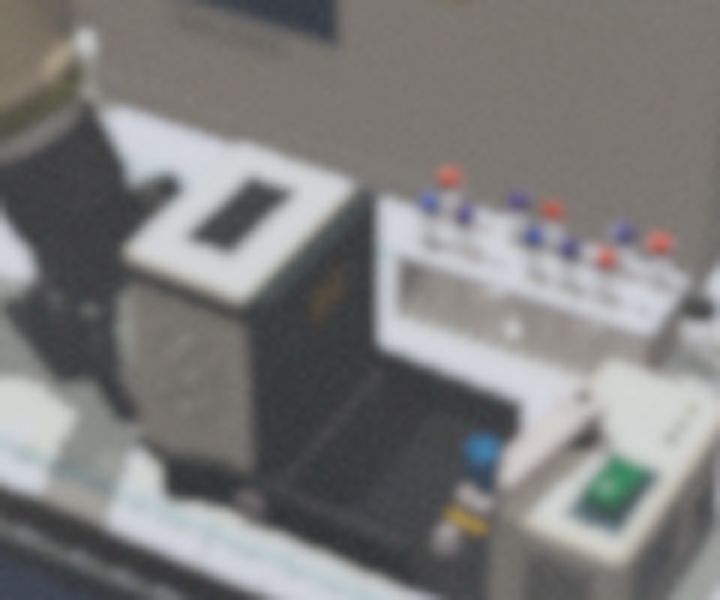

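```bash
python3 - <<'E'
from h import *
a,b=rel(-118,-3,19,30);print(a,b);a,b=rel(-118,-1,131,30);print(a,b)
E
```

```text
[ 2.14  0.27 -1.32] [ 0.003 -0.004 -0.001]
[ -3.42   0.5  -11.04] [ 0.003 -0.004 -0.001]
```

```bash
python3 -m inch '[[[1.2,0.1,-0.7],[0,0,0],0.7],[[2.2,0.2,-1.4],[0,0,0],0.7],[[0.2,0.4,-4.9],[0,0,0],0.7],[[-1.8,0.4,-8.3],[0,0,0],0.7],[[-3.4,0.5,-11.04],[0,0,0],0.7],[[-3.4,0.5,-11.04],[0,0,0],0.7]]'; python3 - <<'E'
from h import *
import cv2
np.set_printoptions(precision=2,suppress=True)
s=telemetry.sense();print(loc(s["tool_pos"]), "F charger",loc(s["ft_force"]+O))
for x,z in((-98,130),(-80,132),(-60,140),(-40,148),(-28,153)):
  a,b=rel(x,0,z,30);print(x,z,a,b)
im=viewer.snapshot("top")[:,:,::-1]
cv2.imwrite(f"pics/top8.png",cv2.resize(im[150:240,180:300],None,fx=6,fy=6,interpolation=cv2.INTER_CUBIC))
E
```

```text
time: 6.5
tool_pos: [487.6, 253.6, 136.6]
tcp_rot: [179.3, 29.9, 118.3]
ft_force: [1.1, 0.3, 0.2]
finger_gap: 59.7
[-116.68    2.11  136.62] F charger [0.31 1.14 0.22]
-98 130 [-1.29 -0.22  1.5 ] [ 0.01 -0.   -0.01]
-80 132 [-2.95 -0.22  2.23] [ 0.01 -0.   -0.01]
-60 140 [-5.08 -0.21  2.53] [ 0.01 -0.   -0.01]
-40 148 [-7.21 -0.2   2.84] [ 0.01 -0.   -0.01]
-28 153 [-8.5 -0.2  3. ] [ 0.01 -0.   -0.01]
```

View pics/top8.png

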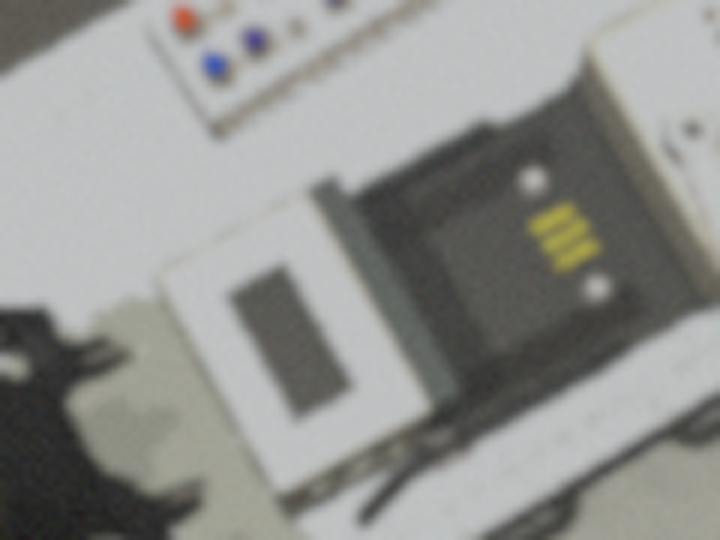

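```bash
python3 -m inch '[[[-0.7,-0.1,0.8],[0,0,0],0.7],[[-1.3,-0.2,1.5],[0,0,0],0.7],[[-2,-0.2,1.75],[0,0,0],0.7],[[-2.6,-0.2,2.1],[0,0,0],0.7],[[-2.95,-0.2,2.23],[0,0,0],0.7]]'; python3 - <<'E'
from h import *
import cv2
np.set_printoptions(precision=2,suppress=True)
s=telemetry.sense();print(loc(s["tool_pos"]), "F charger",loc(s["ft_force"]+O))
for x,z in((-80,132),(-60,140),(-40,148),(-28,153),(-18,156)):
  a,b=rel(x,0,z,30);print(x,z,a,b)
im=viewer.snapshot("side")[:,:,::-1]
cv2.imwrite(f"pics/side9.png",cv2.resize(im[150:250,200:320],None,fx=6,fy=6,interpolation=cv2.INTER_CUBIC))
E
```

```text
time: 7.05
tool_pos: [500.6, 217.4, 125.6]
tcp_rot: [-180.0, 30.0, 118.6]
ft_force: [-3.4, 3.1, 5.5]
finger_gap: 59.9
[-78.62  -3.84 125.64] F charger [-4.32 -1.47  5.54]
-80 132 [-0.2   0.38 -0.62] [-0. -0. -0.]
-60 140 [-2.33  0.39 -0.31] [-0. -0. -0.]
-40 148 [-4.46  0.39 -0.01] [-0. -0. -0.]
-28 153 [-5.75  0.39  0.16] [-0. -0. -0.]
-18 156 [-6.77  0.39  0.4 ] [-0. -0. -0.]
```

View pics/side9.png

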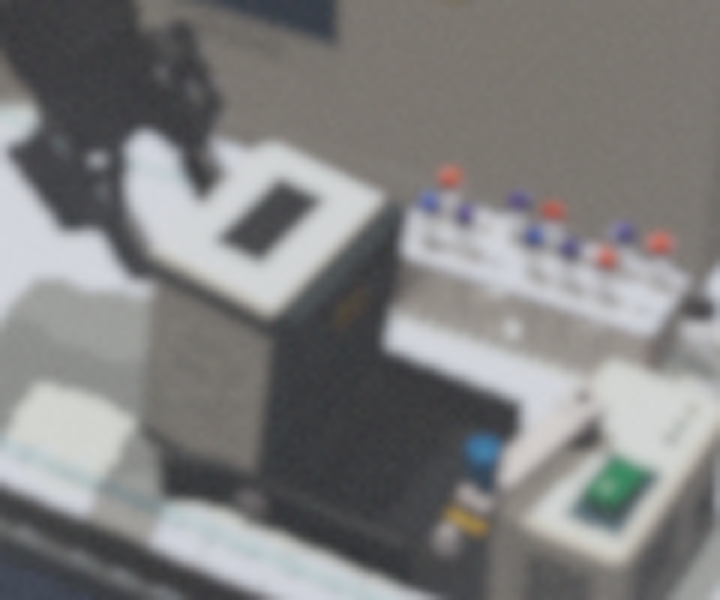

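The pack is tipping about the bar, so I'll continue past the balance point.

```bash
python3 -m inch '[[[-0.9,0.05,0.2],[0,0,0],0.7],[[-1.8,0.1,0.1],[0,0,0],0.7],[[-2.7,0.15,0],[0,0,0],0.7],[[-3.6,0.15,0],[0,0,0],0.7],[[-4.46,0.15,0],[0,0,0],0.7],[[-5.2,0.15,0.1],[0,0,0],0.7],[[-5.8,0.15,0.2],[0,0,0],0.7]]'; python3 - <<'E'
from h import *
import cv2
np.set_printoptions(precision=2,suppress=True)
s=telemetry.sense();print(loc(s["tool_pos"]), "F charger",loc(s["ft_force"]+O))
im=viewer.snapshot("side")[:,:,::-1]
cv2.imwrite(f"pics/side10.png",cv2.resize(im[150:250,200:320],None,fx=6,fy=6,interpolation=cv2.INTER_CUBIC))
E
```

```text
time: 7.8
tool_pos: [527.0, 173.3, 153.9]
tcp_rot: [179.9, 30.0, 118.5]
ft_force: [0.4, 0.6, 0.1]
finger_gap: 59.9
[-27.29  -1.72 153.88] F charger [-0.3   0.62  0.12]
```

View pics/side10.png

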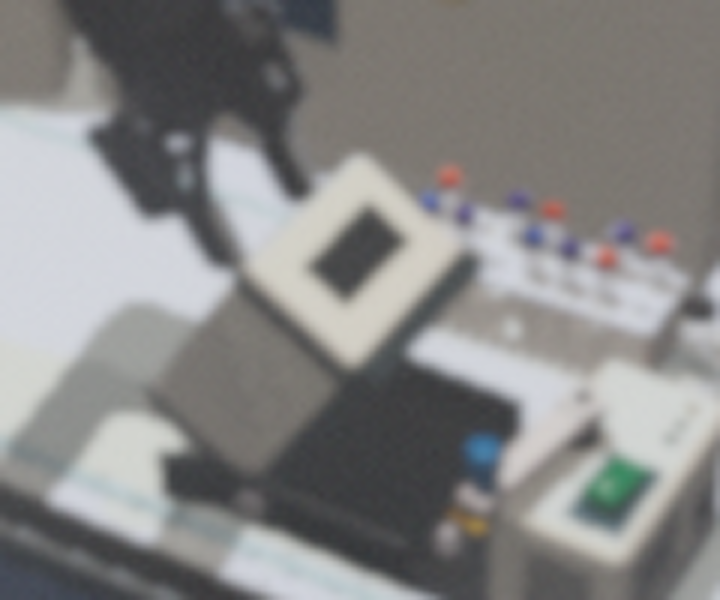

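```bash
python3 -m inch '[[[0,0,-2],[0,0,0],0.7],[[0,0,-4],[0,0,0],0.7],[[0,0,-6],[0,0,0],0.4],[[0,0,-6],[0,0,0],0],[[0,0,-6],[0,0,0],0],[[0,0,-6],[0,0,0],0],[[0,0,-6],[0,0,0],0]]'; python3 - <<'E'
from h import *
import cv2
np.set_printoptions(precision=2,suppress=True)
s=telemetry.sense();print(loc(s["tool_pos"]), "F charger",loc(s["ft_force"]+O))
im=viewer.snapshot("side")[:,:,::-1]
cv2.imwrite(f"pics/side11.png",cv2.resize(im[150:260,210:340],None,fx=6,fy=5.5,interpolation=cv2.INTER_CUBIC))
im=viewer.snapshot("top")[:,:,::-1];cv2.imwrite("pics/top11f.png",im)
cv2.imwrite(f"pics/top11.png",cv2.resize(im[130:230,210:335],None,fx=6,fy=6,interpolation=cv2.INTER_CUBIC))
E
```

```text
time: 8.55
tool_pos: [511.7, 199.5, 204.1]
tcp_rot: [-179.9, 30.0, 118.6]
ft_force: [0.2, 0.9, -0.5]
finger_gap: -0.1
[-57.57  -2.62 204.06] F charger [-0.63  0.62 -0.54]
```

View pics/side11.png

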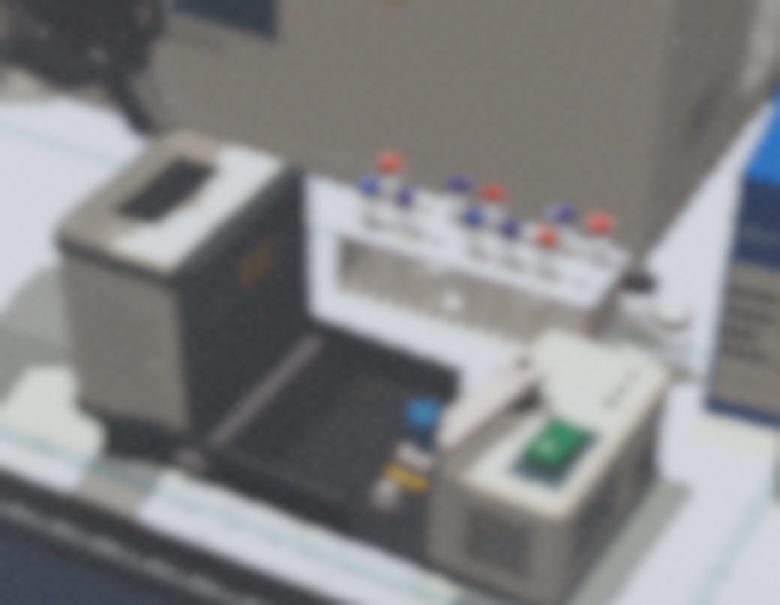

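View pics/top11.png

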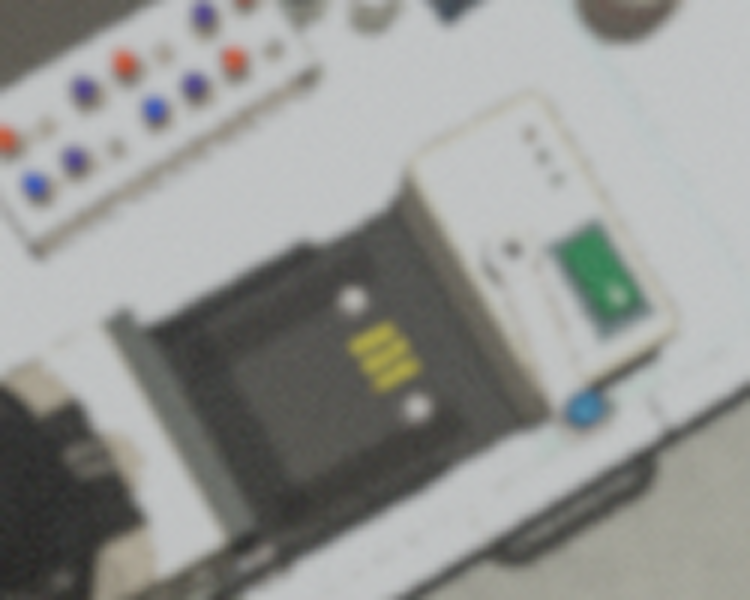

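The pack rocked back. I had stopped just short of the balance point, and it is now standing about 11 mm off the bar. I'll slide it up again, then tip it farther.

```bash
python3 - <<'E'
from h import *
for x,z in((-122,204),(-122,19),(-105,19)):
  a,b=rel(x,0,z,30);print(x,z,a,b)
E
```

```text
-122 204 [ 5.59  0.24 -3.17] [-0. -0. -0.]
-122 19 [14.84  0.24 12.85] [-0. -0. -0.]
-105 19 [13.36  0.24 13.7 ] [-0. -0. -0.]
```

```bash
python3 -m inch '[[[2.8,0.1,-1.6],[0,0,0],0.7],[[5.6,0.2,-3.2],[0,0,0],0.7],[[5.6,0.2,-3.2],[0,0,0],0.7],[[7.6,0.2,0.3],[0,0,0],0.7],[[9.6,0.2,3.8],[0,0,0],0.7],[[11.6,0.2,7.3],[0,0,0],0.7],[[13.6,0.2,10.7],[0,0,0],0.7],[[14.8,0.2,12.85],[0,0,0],0.7],[[14.8,0.2,12.85],[0,0,0],0.7],[[14.8,0.2,12.85],[0,0,0],0.7]]'; python3 - <<'E'
from h import *
import cv2
np.set_printoptions(precision=2,suppress=True)
s=telemetry.sense();print(loc(s["tool_pos"]), "F charger",loc(s["ft_force"]+O))
im=viewer.snapshot("top")[:,:,::-1]
cv2.imwrite(f"pics/top12.png",cv2.resize(im[160:250,180:280],None,fx=6,fy=6,interpolation=cv2.INTER_CUBIC))
for x,z in((-105,19),(-95,19)):
  a,b=rel(x,0,z,30);print(x,z,a,b)
E
```

```text
time: 9.65
tool_pos: [483.6, 257.0, 20.4]
tcp_rot: [180.0, 30.0, 118.6]
ft_force: [0.8, 0.5, 1.2]
finger_gap: 59.7
[-121.49    0.18   20.38] F charger [-0.08  0.91  1.24]
-105 19 [-1.33 -0.14  1.07] [ 0. -0. -0.]
-95 19 [-2.19 -0.14  1.57] [ 0. -0. -0.]
```

View pics/top12.png

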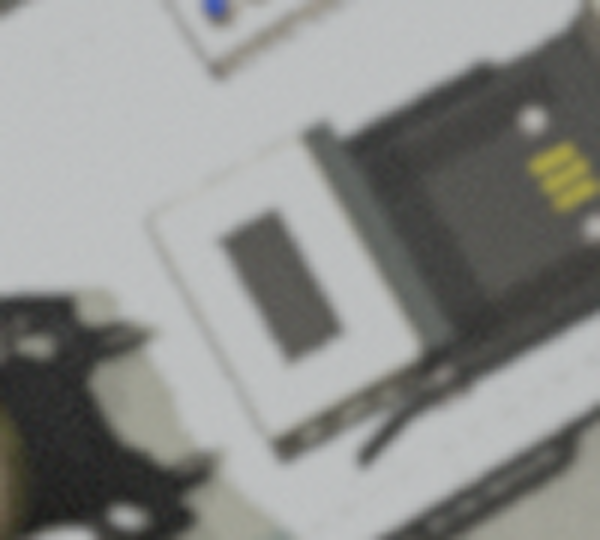

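```bash
python3 -m inch '[[[-0.7,-0.1,0.5],[0,0,0],0.7],[[-1.3,-0.1,1],[0,0,0],0.7],[[-1.6,-0.1,1.25],[0,0,0],0.7],[[-1.9,-0.1,1.4],[0,0,0],0.7],[[-2.15,-0.1,1.55],[0,0,0],0.7],[[-2.35,-0.1,1.66],[0,0,0],0.7],[[-2.35,-0.1,1.66],[0,0,0],0.7]]'; python3 - <<'E'
from h import *
np.set_printoptions(precision=2,suppress=True)
s=telemetry.sense();print(loc(s["tool_pos"]), "F charger",loc(s["ft_force"]+O))
E
```

```text
time: 10.4
tool_pos: [496.5, 232.6, 18.0]
tcp_rot: [179.8, 29.9, 118.5]
ft_force: [-1.9, 2.5, 2.1]
finger_gap: 59.8
[-93.94  -0.15  17.95] F charger [-3.16 -0.48  2.13]
```

```bash
python3 -m inch '[[[-0.15,0,0.09],[0,0,0],0.7],[[-0.25,0,0.15],[0,0,0],0.7],[[-0.25,0,0.15],[0,0,0],0.7]]'; python3 - <<'E'
from h import *
np.set_printoptions(precision=2,suppress=True)
s=telemetry.sense();print(loc(s["tool_pos"]), "F charger",loc(s["ft_force"]+O))
a,b=rel(-118,0,19,30);print(a,b);a,b=rel(-118,0,131,30);print(a,b)
E
```

```text
time: 10.7
tool_pos: [497.2, 231.8, 17.9]
tcp_rot: [179.8, 29.8, 118.5]
ft_force: [-9.2, 12.1, 4.7]
finger_gap: 59.3
[-92.91   0.12  17.92] F charger [-15.04  -2.28   4.69]
[ 2.12 -0.01 -1.34] [ 0. -0. -0.]
[ -3.43   0.03 -11.06] [ 0. -0. -0.]
```

Same stop as before: x = -92.9 at 15 N. I'll back off, rise, and tip it with a longer stroke.

```bash
python3 -m inch '[[[1.2,0,-0.7],[0,0,0],0.7],[[2.2,0,-1.4],[0,0,0],0.7],[[0.2,0,-4.9],[0,0,0],0.7],[[-1.8,0,-8.3],[0,0,0],0.7],[[-3.4,0,-11.04],[0,0,0],0.7],[[-3.4,0,-11.04],[0,0,0],0.7],[[-3.4,0,-11.04],[0,0,0],0.7]]'; python3 - <<'E'
from h import *
np.set_printoptions(precision=2,suppress=True)
s=telemetry.sense();print(loc(s["tool_pos"]), "F charger",loc(s["ft_force"]+O))
for x,z in((-96,130),(-80,132),(-60,140),(-40,148),(-25,153),(-10,157),(5,158)):
  a,b=rel(x,0,z,30);print(x,z,a,b)
E
```

```text
time: 11.4
tool_pos: [485.5, 252.7, 130.9]
tcp_rot: [179.8, 29.9, 118.5]
ft_force: [-0.3, -0.2, -0.7]
finger_gap: 59.7
[-116.81   -0.17  130.94] F charger [ 0.02 -0.34 -0.68]
-96 130 [-1.76  0.02  1.12] [ 0. -0. -0.]
-80 132 [-3.24  0.02  1.75] [ 0. -0. -0.]
-60 140 [-5.38  0.02  2.05] [ 0. -0. -0.]
-40 148 [-7.51  0.02  2.35] [ 0. -0. -0.]
-25 153 [-9.06  0.02  2.67] [ 0. -0. -0.]
-10 157 [-10.56   0.02   3.07] [ 0. -0. -0.]
5 158 [-11.91   0.02   3.73] [ 0. -0. -0.]
```

```bash
python3 -m inch '[[[-0.9,0,0.6],[0,0,0],0.7],[[-1.76,0,1.12],[0,0,0],0.7],[[-2.5,0,1.45],[0,0,0],0.7],[[-3.24,0,1.75],[0,0,0],0.7],[[-4.3,0,1.9],[0,0,0],0.7],[[-5.38,0,2.05],[0,0,0],0.7],[[-6.45,0,2.2],[0,0,0],0.7],[[-7.51,0,2.35],[0,0,0],0.7],[[-8.3,0,2.5],[0,0,0],0.7],[[-9.06,0,2.67],[0,0,0],0.7],[[-9.8,0,2.87],[0,0,0],0.7],[[-10.56,0,3.07],[0,0,0],0.7],[[-11.2,0,3.4],[0,0,0],0.7],[[-11.91,0,3.73],[0,0,0],0.7],[[-11.91,0,3.73],[0,0,0],0.7]]'; python3 - <<'E'
from h import *
import cv2
np.set_printoptions(precision=2,suppress=True)
s=telemetry.sense();print(loc(s["tool_pos"]), "F charger",loc(s["ft_force"]+O))
im=viewer.snapshot("side")[:,:,::-1]
cv2.imwrite(f"pics/side13.png",cv2.resize(im[150:260,210:340],None,fx=6,fy=5.5,interpolation=cv2.INTER_CUBIC))
E
```

```text
time: 12.9
tool_pos: [543.9, 144.0, 157.3]
tcp_rot: [179.9, 30.0, 118.5]
ft_force: [0.3, -0.3, 1.1]
finger_gap: 59.8
[  6.55  -0.93 157.31] F charger [0.45 0.11 1.11]
```

View pics/side13.png

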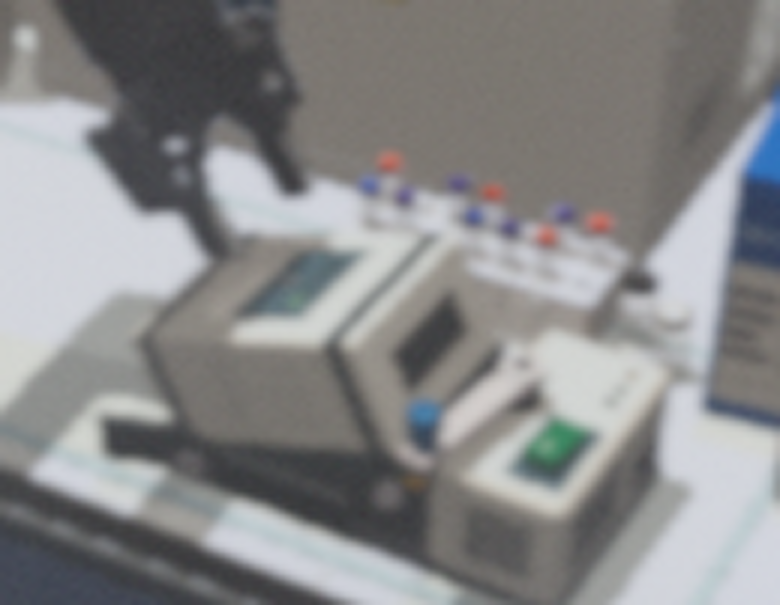

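```bash
python3 -m inch '[[[0,0,-3],[0,0,0],0.7],[[0,0,-5],[0,0,0],0.7],[[0,0,-5],[0,0,0],0.3],[[0,0,-5],[0,0,0],0]]'; python3 - <<'E'
from h import *
import cv2
im=viewer.snapshot("side")[:,:,::-1];cv2.imwrite("pics/side14f.png",im)
cv2.imwrite(f"pics/side14.png",cv2.resize(im[150:260,210:340],None,fx=6,fy=5.5,interpolation=cv2.INTER_CUBIC))
im=viewer.snapshot("top")[:,:,::-1];cv2.imwrite("pics/top14f.png",im)
cv2.imwrite(f"pics/top14.png",cv2.resize(im[130:230,210:335],None,fx=6,fy=6,interpolation=cv2.INTER_CUBIC))
E
```

```text
time: 13.35
tool_pos: [531.7, 167.2, 200.6]
tcp_rot: [179.9, 30.0, 118.6]
ft_force: [-0.6, -0.3, 0.1]
finger_gap: 31.4
```

View pics/side14.png

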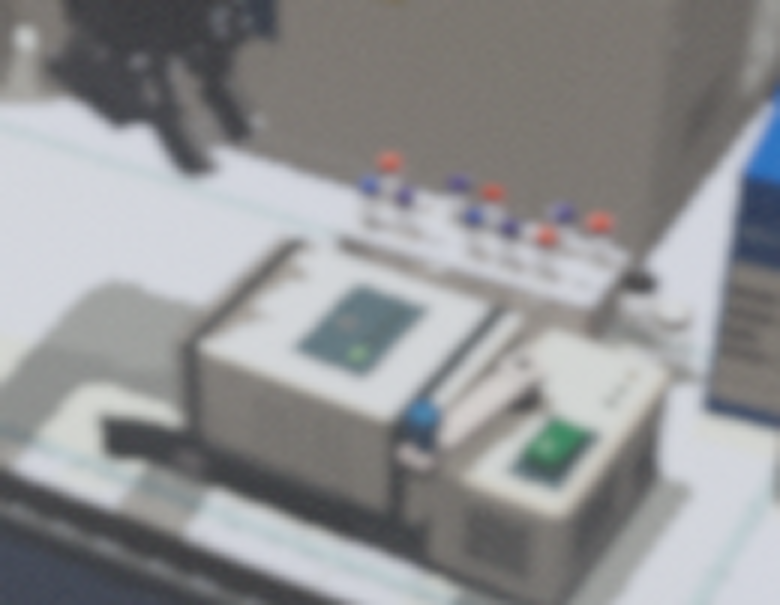

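View pics/top14.png

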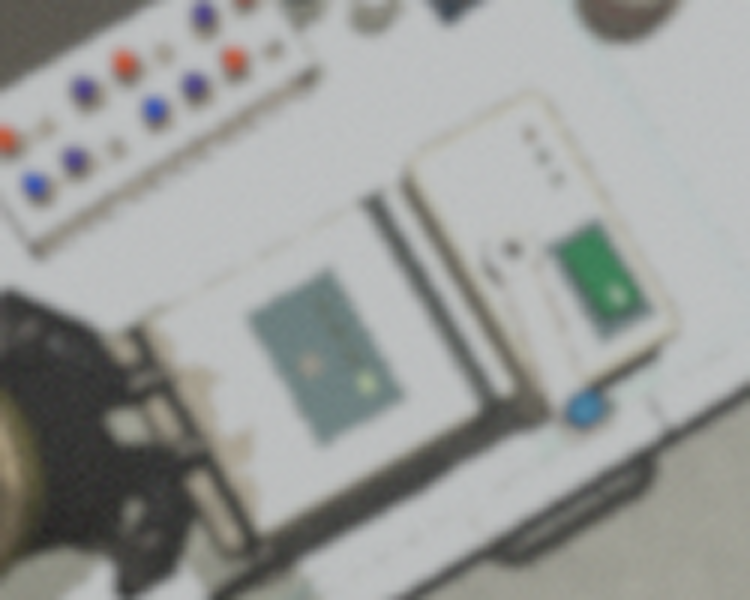

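```bash
python3 - <<'E'
from h import *
np.set_printoptions(precision=1,suppress=True)
tp=lambda x,y:((x+.5)/6-.5+210,(y+.5)/6-.5+130)
sp=lambda x,y:((x+.5)/6-.5+210,(y+.5)/5.5-.5+150)
for p in((148,320),(398,180),(515,393),(262,535),(365,200),(482,403)): print(p,loc(onz("top",*tp(*p),98)))
def tri(a,b):
    o1,d1=ray("top",*tp(*a));o2,d2=ray("side",*sp(*b))
    k=np.linalg.lstsq(np.c_[d1,-d2],o2-o1,rcond=None)[0]
    p,q=o1+k[0]*d1,o2+k[1]*d2; return loc((p+q)/2),np.linalg.norm(p-q)
print("panel corners",tri((250,315),(365,287)),tri((330,268),(427,305)),tri((405,393),(373,375)),tri((322,445),(298,345)))
print("band in -y",tri((482,403),(390,415)),"band in +y",tri((365,200),(498,308)),"lightdot",tri((367,383),(358,354)))
print("knob",tri((586,408),(422,412)),"rocker dot",tri((617,297),(548,450)))
E
```

```text
(148, 320) [ 3.6 55.9 98. ]
(398, 180) [133.8  55.8  98. ]
(515, 393) [129.7 -54.7  98. ]
(262, 535) [ -0.5 -53.7  98. ]
(365, 200) [116.1  55.2  98. ]
(482, 403) [114.5 -51.2  98. ]
panel corners (array([46.3, 36.9, 93.4]), np.float64(3.4452537385848863)) (array([86.4, 35.7, 98.9]), np.float64(0.10477369833972437)) (array([ 88.6, -28.9,  96.5]), np.float64(3.624212071150965)) (array([ 44.7, -30.6,  99.6]), np.float64(4.939947631403605))
band in -y (array([114. , -51.7,  98.2]), np.float64(1.3179352049983561)) band in +y (array([117.1,  56.1,  94.8]), np.float64(1.1823392967874269)) lightdot (array([ 74.9, -17.5,  97.2]), np.float64(0.7613109250106285))
knob (array([145.4, -79.4, 138.8]), np.float64(0.6308295463980085)) rocker dot (array([192.5, -39.4, 100.7]), np.float64(2.4578057343560387))
```

The pack is seated: its top is 97–99 mm high at both ends, it ends at x≈132, and y≈0. Next is the hold arm. The knob is at (145.4, -79.4), so a≈0.16. I'll push it with closed fingertips.

```bash
python3 - <<'E'
from h import *
np.set_printoptions(precision=3,suppress=True)
s=telemetry.sense();print(loc(s["tool_pos"]),s["joint_pos"])
for t in((177,-84.5,195,0,-9),(177,-84.5,131,0,-9)):print(*rel(*t))
E
```

```text
[-19.259  -1.506 199.261] [ 30.417   3.306  99.289 -30.448  80.03    7.89 ]
[-16.79  -8.3   10.17] [0.041 0.522 0.154]
[-13.59  -8.3   15.72] [0.041 0.522 0.154]
```

```bash
python3 -m inch '[[[-4,-2,1.5],[0.01,0.13,0.04],0],[[-8,-4,4],[0.02,0.26,0.08],0],[[-12,-6,7],[0.03,0.39,0.12],0],[[-16.79,-8.3,10.17],[0.041,0.522,0.154],0],[[-16.79,-8.3,10.17],[0.041,0.522,0.154],0],[[-16.79,-8.3,10.17],[0.041,0.522,0.154],0],[[-16.79,-8.3,10.17],[0.041,0.522,0.154],0]]'; python3 - <<'E'
from h import *
np.set_printoptions(precision=3,suppress=True)
s=telemetry.sense();print(loc(s["tool_pos"]),s["joint_pos"])
print(*rel(177,-84.5,131,0,-9))
E
```

```text
time: 14.15
tool_pos: [551.9, -46.3, 194.8]
tcp_rot: [-180.0, -0.1, 109.4]
ft_force: [-0.5, -0.3, -0.5]
finger_gap: -0.3
[177.495 -85.038 194.782] [-10.144   1.954  96.087   0.063  82.038 -29.566]
[0.05 0.05 6.38] [-0.001 -0.002 -0.003]
```

```bash
python3 -m inch '[[[0,0,3],[0,0,0],0],[[0,0,6.3],[0,0,0],0],[[0,0,6.3],[0,0,0],0]]'; python3 - <<'E'
from h import *
import cv2
np.set_printoptions(precision=3,suppress=True)
s=telemetry.sense();print(loc(s["tool_pos"]),s["ft_force"])
for n,c in(("side",(slice(160,270),slice(240,370))),("top",(slice(120,220),slice(250,375)))):
    im=viewer.snapshot(n)[:,:,::-1];cv2.imwrite(f"pics/{n}15.png",cv2.resize(im[c],None,fx=5,fy=5,interpolation=cv2.INTER_CUBIC))
for a,d in((.16,24),(.16,21),(.4,21),(.65,21),(.9,21),(1.15,21),(1.4,21),(1.5,20.5),(1.57,20.5),(1.57,19)):
    t=np.array([-np.cos(a),np.sin(a)]);p=np.array([158,0])+80*np.array([-np.sin(a),-np.cos(a)])-d*t
    print(a,d,*rel(*p,131,0,-np.degrees(a)))
E
```

```text
time: 14.45
tool_pos: [548.8, -42.5, 127.7]
tcp_rot: [-179.6, -0.3, 109.7]
ft_force: [-1.7, 0.4, -0.2]
finger_gap: 0.0
[172.599 -85.916 127.659] [-1.665  0.38  -0.238]
0.16 24 [ 0.61 -0.01  0.18] [-0.001 -0.002  0.005]
0.16 21 [ 0.91 -0.01  0.18] [-0.001 -0.002  0.005]
0.4 21 [ 2.87 -0.27  0.19] [-0.001 -0.001  0.245]
0.65 21 [ 4.92 -0.04  0.19] [-0.001 -0.001  0.495]
0.9 21 [6.85 0.69 0.19] [-0.001 -0.001  0.745]
1.15 21 [8.53 1.88 0.2 ] [-0.001 -0.001  0.995]
1.4 21 [9.87 3.45 0.2 ] [-0.001 -0.001  1.245]
1.5 20.5 [10.3   4.21  0.2 ] [-0.002 -0.001  1.345]
1.57 20.5 [10.55  4.73  0.2 ] [-0.002 -0.001  1.415]
1.57 19 [10.57  4.88  0.2 ] [-0.002 -0.001  1.415]
```

View pics/side15.png

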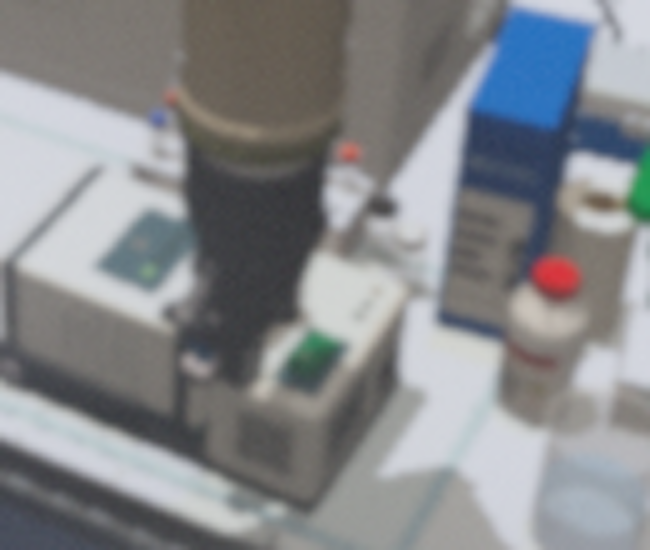

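View pics/top15.png

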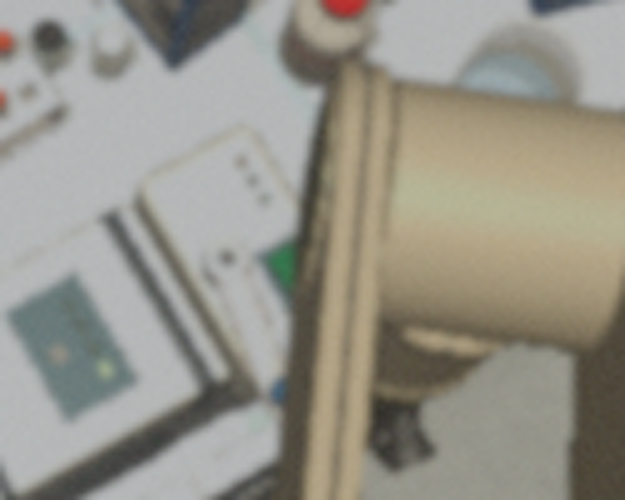

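```bash
python3 -m inch '[[[0.6,0,0.18],[0,0,0],0],[[0.91,0,0.18],[0,0,0.005],0],[[1.88,-0.18,0.18],[0,0,0.125],0],[[2.87,-0.27,0.19],[0,0,0.245],0],[[3.9,-0.2,0.19],[0,0,0.37],0],[[4.92,-0.04,0.19],[0,0,0.495],0],[[5.92,0.27,0.19],[0,0,0.62],0],[[6.85,0.69,0.19],[0,0,0.745],0],[[7.73,1.24,0.19],[0,0,0.87],0],[[8.53,1.88,0.2],[0,0,0.995],0],[[9.25,2.63,0.2],[0,0,1.12],0],[[9.87,3.45,0.2],[0,0,1.245],0],[[10.3,4.21,0.2],[0,0,1.345],0],[[10.3,4.21,0.2],[0,0,1.345],0]]'; python3 - <<'E'
from h import *
import cv2
np.set_printoptions(precision=3,suppress=True)
s=telemetry.sense();print(loc(s["tool_pos"]),s["ft_force"],s["joint_pos"])
for n,c in(("side",(slice(160,270),slice(210,340))),("top",(slice(120,220),slice(230,355)))):
    im=viewer.snapshot(n)[:,:,::-1];cv2.imwrite(f"pics/{n}16.png",cv2.resize(im[c],None,fx=5,fy=5,interpolation=cv2.INTER_CUBIC))
for a,d in((1.57,21),(1.57,19),(1.57,17)):
    t=np.array([-np.cos(a),np.sin(a)]);p=np.array([158,0])+80*np.array([-np.sin(a),-np.cos(a)])-d*t
    print(a,d,*rel(*p,131,0,-np.degrees(a)))
E
```

```text
time: 15.95
tool_pos: [558.9, 67.0, 132.7]
tcp_rot: [179.9, -0.2, 32.5]
ft_force: [-0.7, 0.2, -0.3]
finger_gap: -0.3
[ 81.277 -24.631 132.743] [-0.656  0.2   -0.291] [ 1.585  6.078 98.464  0.061 75.257 59.08 ]
1.57 21 [ 0.47 -0.34  0.13] [ 0.001 -0.003  0.071]
1.57 19 [ 0.67 -0.32  0.13] [ 0.001 -0.003  0.071]
1.57 17 [ 0.87 -0.31  0.13] [ 0.001 -0.003  0.071]
```

View pics/side16.png

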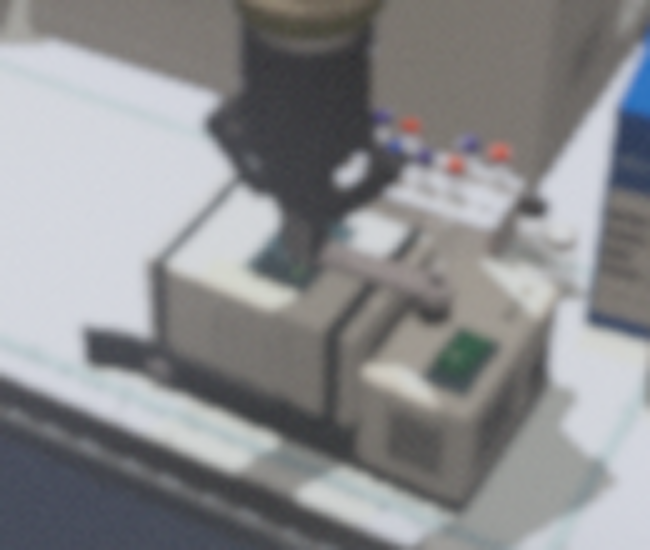

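View pics/top16.png

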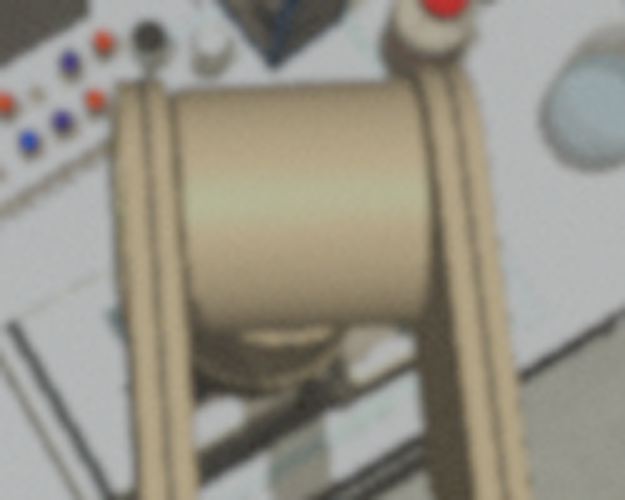

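```bash
python3 -m inch '[[[0.25,-0.3,0.1],[0,0,0.04],0],[[0.47,-0.33,0.1],[0,0,0.071],0],[[0.67,-0.32,0.1],[0,0,0.071],0],[[0.8,-0.32,0.1],[0,0,0.071],0]]'; python3 - <<'E'
from h import *
np.set_printoptions(precision=2,suppress=True)
s=telemetry.sense();print(loc(s["tool_pos"]),loc(s["ft_force"]+O))
E
```

```text
time: 16.45
tool_pos: [562.9, 72.8, 130.6]
tcp_rot: [-180.0, -0.1, 28.6]
ft_force: [-3.6, -0.7, 0.8]
finger_gap: 0.1
[ 78.15 -18.35 130.64] [-1.15 -3.52  0.76]
```

```bash
python3 -m inch '[[[0.1,0,0],[0,0,0],0],[[0.2,0,0],[0,0,0],0],[[0.2,0,0],[0,0,0],0]]'; python3 - <<'E'
from h import *
np.set_printoptions(precision=2,suppress=True)
s=telemetry.sense();print(loc(s["tool_pos"]),loc(s["ft_force"]+O))
E
```

```text
time: 16.75
tool_pos: [563.1, 73.0, 130.4]
tcp_rot: [-180.0, 0.1, 28.5]
ft_force: [-11.8, -4.5, 8.4]
finger_gap: -0.2
[ 78.08 -18.04 130.41] [ -1.71 -12.51   8.42]
```

```bash
python3 - <<'E'
from h import *
np.set_printoptions(precision=3,suppress=True)
for t in((78,-45,131),(78,-45,175),(191,-42,175),(191,-42,121)):print(*rel(*t,0,-90))
E
```

```text
[-2.7  -0.   -0.05] [-0.001  0.003 -0.001]
[-2.71 -0.01 -4.45] [-0.001  0.003 -0.001]
[-2.39 11.29 -4.46] [-0.001  0.003 -0.001]
[-2.38 11.3   0.94] [-0.001  0.003 -0.001]
```

```bash
python3 -m inch '[[[-1.3,0,0],[0,0,0],0],[[-2.7,0,-0.3],[0,0,0],0],[[-2.7,0,-4],[0,0,0],0],[[-2.6,2,-4.45],[0,0,0],0],[[-2.5,6,-4.45],[0,0,0],0],[[-2.39,10,-4.45],[0,0,0],0],[[-2.39,11.3,-4.45],[0,0,0],0],[[-2.39,11.3,-4.45],[0,0,0],0]]'; python3 - <<'E'
from h import *
import cv2
np.set_printoptions(precision=3,suppress=True)
s=telemetry.sense();print(loc(s["tool_pos"]),s["ft_force"])
for n,c in(("side",(slice(160,270),slice(210,340))),("top",(slice(120,220),slice(230,355)))):
    im=viewer.snapshot(n)[:,:,::-1];cv2.imwrite(f"pics/{n}17.png",cv2.resize(im[c],None,fx=5,fy=5,interpolation=cv2.INTER_CUBIC))
for t in((191,-42,121),(191,-42,114)):print(*rel(*t,0,-90))
E
```

```text
time: 17.55
tool_pos: [598.0, -38.6, 174.7]
tcp_rot: [180.0, -0.1, 28.4]
ft_force: [-0.3, 0.4, -0.5]
finger_gap: 0.1
[192.776 -40.853 174.724] [-0.258  0.391 -0.479]
[-0.15  0.07  5.35] [-0.001 -0.001 -0.002]
[-0.15  0.07  6.05] [-0.001 -0.001 -0.002]
```

View pics/side17.png

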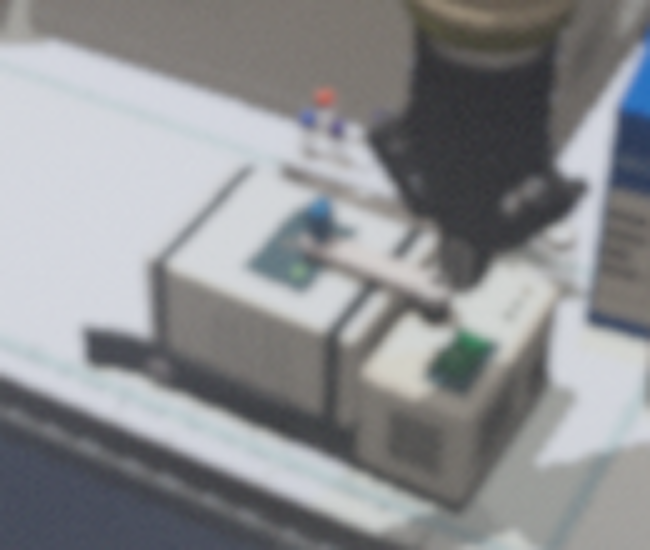

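View pics/top17.png

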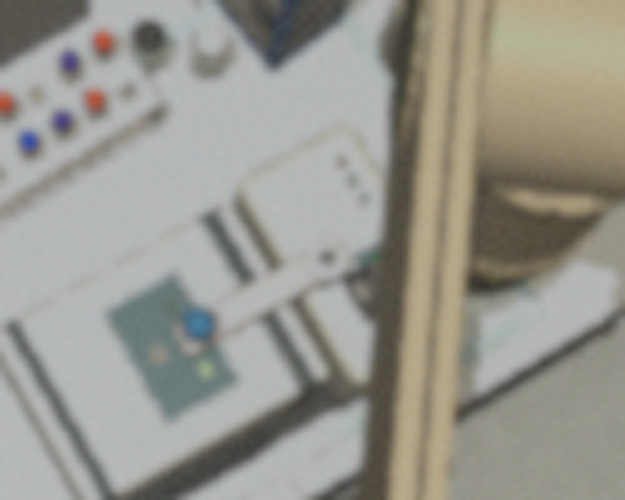

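```bash
python3 -m inch '[[[-0.1,0.07,2.5],[0,0,0],0],[[-0.15,0.07,4.7],[0,0,0],0],[[-0.15,0.07,5.35],[0,0,0],0],[[-0.15,0.07,5.7],[0,0,0],0],[[-0.15,0.07,5.95],[0,0,0],0],[[-0.15,0.07,6.15],[0,0,0],0]]'; python3 - <<'E'
from h import *
np.set_printoptions(precision=2,suppress=True)
s=telemetry.sense();print(loc(s["tool_pos"]),loc(s["ft_force"]+O))
t=loc(onz("top",(198.5)/5-.5+230,(322.5)/5-.5+120,140));print("knob",t,np.arctan2(158-t[0],-t[1]))
E
```

```text
time: 18.25
tool_pos: [597.3, -37.9, 114.7]
tcp_rot: [179.9, -0.2, 28.5]
ft_force: [-2.1, -0.2, 3.6]
finger_gap: -0.1
[191.83 -41.17 114.7 ] [-0.85 -1.97  3.55]
knob [ 77.96   0.66 140.  ] 1.579028648238793
```

Hold arm angle ≈1.57. The rocker is starting to take force, so I'll press in millimetre steps.

```bash
python3 -m inch '[[[0,0,0.15],[0,0,0],0],[[0,0,0.3],[0,0,0],0],[[0,0,0.3],[0,0,0],0]]'; python3 - <<'E'
from h import *
np.set_printoptions(precision=2,suppress=True)
s=telemetry.sense();print(loc(s["tool_pos"]),loc(s["ft_force"]+O))
E
```

```text
time: 18.55
tool_pos: [596.4, -38.7, 111.6]
tcp_rot: [180.0, -0.0, 28.4]
ft_force: [-8.1, -1.4, 9.4]
finger_gap: 0.0
[192.11 -42.3  111.6 ] [-2.66 -7.77  9.39]
```

```bash
python3 -m inch '[[[0,0,0.12],[0,0,0],0],[[0,0,0.2],[0,0,0],0],[[0,0,0.2],[0,0,0],0]]'; python3 - <<'E'
from h import *
np.set_printoptions(precision=2,suppress=True)
s=telemetry.sense();print(loc(s["tool_pos"]),loc(s["ft_force"]+O))
E
```

```text
time: 18.85
tool_pos: [596.1, -39.0, 110.7]
tcp_rot: [180.0, -0.0, 28.4]
ft_force: [-14.9, -2.5, 18.9]
finger_gap: -0.0
[192.16 -42.7  110.67] [ -4.9  -14.25  18.95]
```

```bash
python3 -m inch '[[[0,0,-2],[0,0,0],0],[[0,0,-6],[0,0,0],0],[[0,0,-10],[0,0,0],0],[[-4,0,-14],[0,0,0],0],[[-8,-4,-16],[0,0,0],0],[[-12,-8,-16],[0,0,0],0],[[-16,-12,-16],[0,0,0],0],[[-20,-16,-16],[0,0,0],0],[[-20,-16,-16],[0,0,0],0],[[-20,-16,-16],[0,0,0],0]]'; python3 - <<'E'
from h import *
import cv2
s=telemetry.sense();print(loc(s["tool_pos"]).round(1))
for n,c in(("side",(slice(160,270),slice(210,340))),("top",(slice(120,220),slice(230,355)))):
    im=viewer.snapshot(n)[:,:,::-1];cv2.imwrite(f"pics/{n}18f.png",im);cv2.imwrite(f"pics/{n}18.png",cv2.resize(im[c],None,fx=6,fy=5.4,interpolation=cv2.INTER_CUBIC))
E
```

```text
time: 19.85
tool_pos: [342.4, 7.9, 269.0]
tcp_rot: [179.9, -0.3, 28.5]
ft_force: [0.5, 0.6, -0.0]
finger_gap: 0.2
[  29.6 -243.   269. ]
```

View pics/side18.png

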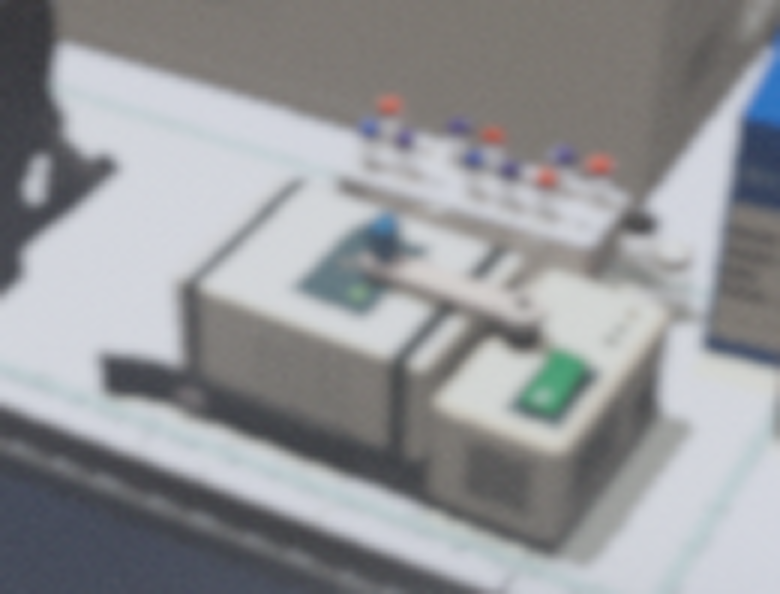

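View pics/top18.png

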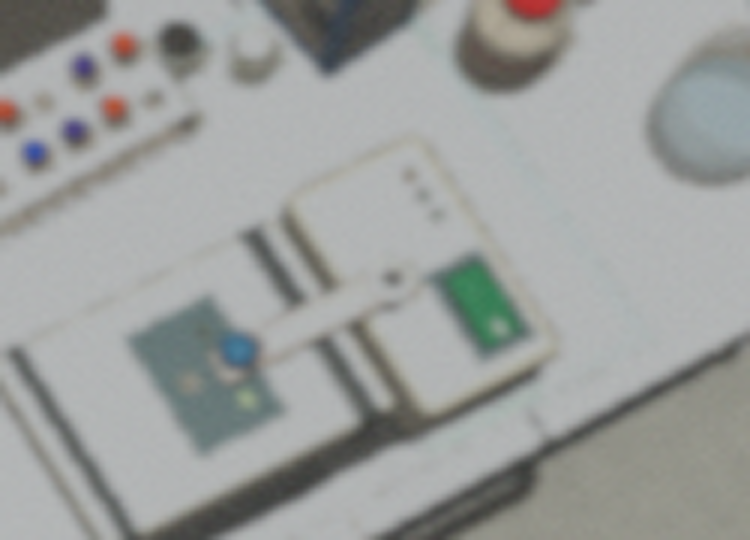

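View pics/top18f.png

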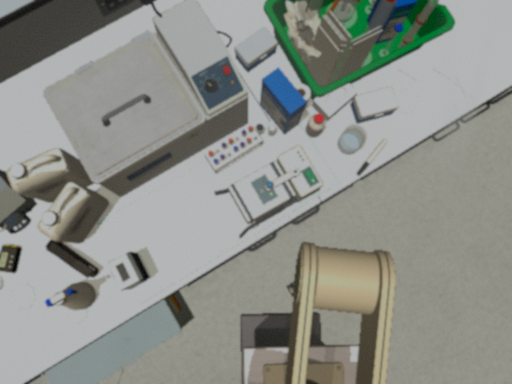

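```bash
python3 - <<'E'
from h import *
import cv2
np.set_printoptions(precision=1,suppress=True)
tp=lambda x,y:((x+.5)/6-.5+230,(y+.5)/5.4-.5+120)
sp=lambda x,y:((x+.5)/6-.5+210,(y+.5)/5.4-.5+160)
def tri(a,b):
    o1,d1=ray("top",*tp(*a));o2,d2=ray("side",*sp(*b))
    k=np.linalg.lstsq(np.c_[d1,-d2],o2-o1,rcond=None)[0]
    p,q=o1+k[0]*d1,o2+k[1]*d2; return loc((p+q)/2),np.linalg.norm(p-q)
print("mark",tri((499,326),(543,396)),"knob",tri((238,350),(385,226)))
print("rocker +y corners",tri((440,278),(552,349)),tri((482,254),(590,366)),"-y",tri((525,327),(568,413)),tri((487,350),(522,402)))
for n,a,b in(("top","pics/top0.png","pics/top18f.png"),("side","pics/side0.png","pics/side18f.png")):
    A,B=[cv2.cvtColor(cv2.imread(f),cv2.COLOR_BGR2GRAY).astype(np.float32) for f in(a,b)]
    R=dict(top=dict(rack=(202,122,266,172),bottle=(304,110,330,136),beaker=(333,122,370,156)),side=dict(rack=(262,176,318,205),bottle=(336,206,360,248),beaker=(345,228,376,274)))[n]
    for k,(x0,y0,x1,y1) in R.items():
        print(n,k,cv2.phaseCorrelate(A[y0:y1,x0:x1],B[y0:y1,x0:x1],cv2.createHanningWindow((x1-x0,y1-y0),cv2.CV_32F)))
E
```

```text
mark (array([192.2, -42. ,  96.8]), np.float64(0.8759739520219729)) knob (array([ 78.9,   0.8, 135.7]), np.float64(1.8900760789003987))
rocker +y corners (array([180.9,  -8.3,  98.5]), np.float64(0.28065436041924446)) (array([203.1,  -7.8,  96.6]), np.float64(3.0636704832197963)) -y (array([205.1, -46.4,  93.6]), np.float64(6.172811271001436)) (array([183.1, -48.7,  92.9]), np.float64(3.41582398861908))
top rack ((-0.09588066001204254, -0.10394803977812472), 0.8945438820123672)
top bottle ((0.7059990141786656, 0.5669768081854016), 0.9643093064652222)
top beaker ((-0.06920661885606805, 0.025062738447381605), 1.0849435925483704)
side rack ((-0.031219002382929517, -0.08999283025048399), 0.9077433008617825)
side bottle ((0.04939569508242592, 0.5486905189580824), 0.9397356483671401)
side beaker ((-0.13146771655870282, 0.061849999232837405), 0.9277754241290191)
```

```bash
python3 - <<'E'
import cv2,numpy as np
def red(f,box):
    x0,y0,x1,y1=box; h=cv2.imread(f)[y0:y1,x0:x1].astype(int); w=np.clip(h[:,:,2]-h[:,:,1]-50,0,None).astype(float)
    ys,xs=np.mgrid[y0:y1,x0:x1]; return round((xs*w).sum()/w.sum(),2),round((ys*w).sum()/w.sum(),2),round(w.sum())
for f in("top0","top1","top5f","top11f","top14f","top18f"): print(f,red(f"pics/{f}.png",(306,110,330,132)))
for f in("side0","side1","side5f","side14f","side18f"): print(f,red(f"pics/{f}.png",(340,206,360,224)))
R={"top":((304,110,330,136),("top1","top5f","top11f","top14f","top18f")),"side":((336,206,360,248),("side1","side5f","side14f","side18f"))}
for n,((x0,y0,x1,y1),L) in R.items():
    g=lambda f:cv2.cvtColor(cv2.imread(f"pics/{f}.png"),cv2.COLOR_BGR2GRAY).astype(np.float32)[y0:y1,x0:x1]
    for f in L: print(f,cv2.phaseCorrelate(g(n+"0"),g(f),cv2.createHanningWindow((x1-x0,y1-y0),cv2.CV_32F))[0])
E
```

```text
top0 (np.float64(318.57), np.float64(117.95), 4466)
top1 (np.float64(318.56), np.float64(117.96), 4686)
top5f (np.float64(318.57), np.float64(117.95), 4692)
top11f (np.float64(318.57), np.float64(117.95), 4812)
top14f (np.float64(318.57), np.float64(117.96), 4661)
top18f (np.float64(318.58), np.float64(117.96), 4326)
side0 (np.float64(350.79), np.float64(214.54), 3835)
side1 (np.float64(350.78), np.float64(214.54), 3835)
side5f (np.float64(350.79), np.float64(214.54), 3837)
side14f (np.float64(350.78), np.float64(214.54), 3833)
side18f (np.float64(350.78), np.float64(214.53), 3845)
top1 (0.5436675370313697, 0.48966911697874416)
top5f (0.583765888254538, 0.40902217508528693)
top11f (0.6034040017400244, 0.5394553022905129)
top14f (0.6939514921430199, 0.44834686941467616)
top18f (0.7059990141786656, 0.5669768081854016)
side1 (-0.0677025372507547, 0.5541704510734284)
side5f (-0.007861376063864611, 0.5822473122324823)
side14f (0.006901745663880021, 0.4318006423299572)
side18f (0.04939569508242592, 0.5486905189580824)
```

The bottle's cap centroid hasn't moved, so that phase-correlation offset was a measuring artefact. The rocker mark has dropped about 4 mm, and the rocker took 19 N against its stop. Handing in.

```bash
python3 - <<'E'
from bench import r
print(r.hand_in())
E
```

```text
the job is handed in; nothing more can be done
None
```

The battery pack is lying on the charger, the hold-down arm is fully over it and the rocker is switched on. I handed the job in at about 20 s.

**What I did**
- I slid the larger pack to the heel bar with two low fingers leaning forward, and tipped it over the bar.
- I then pushed the hold-down arm round to its stop with the closed fingertips.
- Last, I pressed the rocker down and moved the arm clear.

**What went wrong on the way**
- **Jam on the flare:** during the first slide the pack caught on the +y flared cheek and the wrist force reached about 96 N, below the 120 N limit. I backed off and steered it in diagonally.
- **First tip fell back:** I stopped just short of the balance point and the pack rocked upright, 5–11 mm off the bar. I slid it to the bar again (15 N) and tipped it with a longer stroke, which worked.

**Last checks**
- **Pack:** its top measured about 95–100 mm high (98 expected), its front end was at about x = 132 and it was centred in y. That fits the pegs being in the sockets, though they can't be seen directly.
- **Hold-down arm:** the angle came out at about 1.58 rad from the image, and the arm met its stop at 12 N.
- **Rocker:** the marked end is now the lower one, about 4 mm below where it was, after being pressed with 19 N.
- **Rack, bottle and beaker:** all unmoved. One image comparison suggested a 0.7 px shift of the bottle, but its red cap stayed within 0.01 px, so I treated that as a measuring error.

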